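Sort the loose bones and bulb holder on the anatomy storeroom counter

TASK

Sort the four loose things on the counter: the rib and the breastbone both go into the galvanised bin, each lying flat on its floor side by side; the heel bone goes into the enamel kidney dish and the brass bulb holder into the open wooden box, each standing on its underside as it does now. The rib lies across the breastbone, so lift it clear first without dragging the breastbone along, and only then take the breastbone. Lower things into place rather than dropping or throwing them, and leave the amber glue jar and the little bulb carton where they are.

Things in the scene. Friction and masses are not known exactly. Their poses are not given: they have to be found in the camera images.
- rib: Ivory plastic rib, a gently curved flat bar 140 mm long, 15 wide, 10 thick, loose, about 30 g. Starts flat across the breastbone (underside 12 mm above the counter), roughly at right angles to it. Origin: underside, mid-width at mid-length; x along the bar there, y across, z up. Its ends lie 13 mm to the +y side; the middle 20 mm are straight. Centre of mass 4 mm to +y.
- breastbone: Cream resin breastbone, a flat plate 132 mm long, 12 thick, loose, about 80 g, flat on the counter under the rib at the start. Origin: underside, middle of the straight part; x along it, y across, z up. Straight part x = -43 to +43 mm, 38 mm wide; a broader head 50 mm wide ends at x = -72 mm, a narrow tip (16 wide, 8 thick) at x = +61 mm.
- heel_bone: Cream resin heel bone, a stubby rounded block 74 mm long (x), 34 mm wide with flat sides (y), loose, 70 to 140 g, standing on its flat underside. Origin: middle of the underside, z up. The front half (+x) is 37 mm high, the rear hump (x = -37 to -7 mm) 42 mm high.
- bulb_holder: Brass bayonet bulb holder, round, standing upright, 55 mm tall, loose, 50 to 100 g. Origin: centre of the underside, z up along its axis. Foot 32 mm in diameter, a collar 40 mm in diameter between 18 and 27 mm height, above it a plain barrel 27 mm in diameter from 28 to 55 mm height, with a dark socket mouth on top.
- rib_bin: Galvanised steel open-topped rectangular bin, fixed, outside 165 mm (x) by 200 mm (y), 50 mm high, walls and floor 4 mm thick (inner floor 157 x 192 mm at z = 4 mm). Origin: centre of the underside, z up. Room for the rib and the breastbone side by side, both lying along y, for instance at x = +42 and -33 mm.
- kidney_dish: White enamel kidney dish with a blue rim, fixed, 235 mm long (y), 120 mm wide, 38 mm high, upright walls 4 mm, inner floor at z = 4 mm. Origin: underside, mid-length, midway between the two long walls there (inner clear width 116 mm at the middle); both ends curve 15 mm towards +x. z up.
- wooden_box: Open plain wooden square box, fixed, outside 130 x 130 mm, 45 mm high, walls and floor 6 mm thick (inner 118 x 118 mm, floor at z = 6 mm). Origin: centre of the underside, z up.
- glue_jar: Small amber glass glue jar with a lid, 40 mm in diameter, 50 mm high, loose, not to be moved. Origin: centre of the underside.
- bulb_carton: Small closed cardboard carton 42 x 42 mm, 59 mm high, loose, not to be moved. Origin: centre of the underside.
Things that resemble listed ones, but are neither listed nor needed, are in the scene too. What is shaped like the bulb_holder but green is not meant.

How it is judged:
On the way:
1. the rib is lifted clear (its underside at least 50 mm above the counter) while the breastbone still lies within 15 mm of where it started (height (world z) of rib above 0.05 m and distance of breastbone from where it was at the start of the episode below 0.015 m), for 0.2 s.
At the end, for the whole second after the job is handed in: Rib and breastbone flat on the bin floor (origins under 10 mm above bin origin), heel bone on the dish floor (1.5 to 12 mm), bulb holder on the box floor (under 14 mm), all inside the walls, tilted under 0.2 rad, released and at rest (x of rib in the frame of rib_bin between -0.075 and 0.075 m and y of rib in the frame of rib_bin between -0.09 and 0.09 m and z of each of rib, breastbone in the frame of rib_bin below 0.01 m and angle between each of rib, breastbone, heel_bone, bulb_holder's own z axis and vertical below 0.2 rad and linear speed of each of rib, breastbone, heel_bone, bulb_holder below 0.03 m/s and angular speed of each of rib, breastbone, heel_bone, bulb_holder below 0.3 rad/s and x of breastbone in the frame of rib_bin between -0.075 and 0.075 m and y of breastbone in the frame of rib_bin between -0.09 and 0.09 m and x of heel_bone in the frame of kidney_dish between -0.075 and 0.075 m and y of heel_bone in the frame of kidney_dish between -0.105 and 0.105 m and z of heel_bone in the frame of kidney_dish between 0.0015 and 0.012 m and x of bulb_holder in the frame of wooden_box between -0.06 and 0.06 m and y of bulb_holder in the frame of wooden_box between -0.06 and 0.06 m and z of bulb_holder in the frame of wooden_box below 0.014 m); the robot touches nothing.
It fails at once if the glue jar or the bulb carton is moved more than 20 mm (distance of any of glue_jar, bulb_carton from where it was at the start of the episode above 0.02 m).
It fails at once if a thing falls or flies: faster than 0.9 m/s while no finger holds it (a drop of more than about 40 mm) ((linear speed of rib above 0.9 m/s and contact force between the fingers and rib below 0.05 N) or (linear speed of breastbone above 0.9 m/s and contact force between the fingers and breastbone below 0.05 N) or (linear speed of heel_bone above 0.9 m/s and contact force between the fingers and heel_bone below 0.05 N) or (linear speed of bulb_holder above 0.9 m/s and contact force between the fingers and bulb_holder below 0.05 N)).
It also fails if it takes over 115 s, if anything falls off the work surface, if the arm or the gripper's body presses on something with over 40 N, if the wrist force passes 120 N, or if a joint passes its speed limit or range.

ROBOT

A 6-joint arm with a two-finger parallel gripper is mounted at the origin on the work surface. World frame = base frame: x ahead of the robot, y to its left, z up, the work surface at z = 0. Lengths are in m, angles in rad, forces in N, time in s.
With the tool pointing down it reaches from about 0.275 to 1 m from the base axis. Payload 8.4 kg.
Tool frame: the origin (TCP) lies on the centre line of the jaws, within the pads' length; the fingertips stand r.tips_ahead ahead of it and the grasp point (between the pads) lies 8 mm behind it (r.tips_ahead is the distance from the TCP to the fingertips, in m); z points along the fingers, y is the direction in which the jaws open and shut (so a half turn about z gives the same grasp; the last joint's range is limited). The gripper opens to 85 mm and grips with 20 to 120 N. Pads are 22 mm wide; open, the fingers measure 114 mm over their backs; the gripper's body (76 mm by 85 mm) begins 54 mm behind the grasp point. The pads swing forward as they close: fully open they stand 13 mm farther back than shut.
Start: joints at [-1.336, 0.353, 1.633, -0, 1.155, -0.002], TCP at [0.147, -0.608, 0.209] pointing down, gripper open.
Joint ranges: [-2.63, 2.63], [-0.92, 2.1], [0.06, 2.66], [-1.3, 4.44], [0, 2.69], [-3.02, 3.02]. Speed limits (rad/s): [2.22, 2.22, 2.79, 3.14, 3.14, 3.14].

INTERFACE

Orientations are given as [roll, pitch, yaw] about the fixed x, y, z axes, in that order (R = Rz(yaw) Ry(pitch) Rx(roll)).
In Python, from plant import r, grab_frame gives the robot as it stands.
- The arm moves only by the shell command python3 -m inch 'ROWS' [OPENING] [FORCE]. ROWS is a JSON object of lists of equal length, an entry for each row: "slide": the shift along the tool's x, y, z scaled (see below), a list of three; "rotation": the turn, a rotation vector about the tool's x, y, z scaled (see below), a list of three. A call has 1 to 10 rows; each row shifts and turns the pose as measured when the row begins, along the tool's axes as they then stand; what a row does not reach is not made up. The controller multiplies each number of a shift by 200 mm and each number of a turn by 90 degrees. A row lasts 1/12 s, in which the tool goes at most 41.7 mm and 7.16 degrees, less where a joint would pass 70% of its speed; a pose out of reach is approached as far as the arm can. A call with a number of a shift or a turn outside -1 to 1 is refused whole. A call with a gripper value outside its range is refused whole. OPENING is the opening, from -1 (shut) to 1 (fully open), set as the call begins (- or left out, the last holds). The fingers move at their own pace and stop on an object; FORCE is the grip in N (left out, the last holds). Time passes only in rows, so rows that do not move let the fingers close. It gives the time, the measured TCP pose, the force and the opening at its end, in the units of the state.
- r.get_obs(): the state, without advancing time (a new reading comes with each control period).
- grab_frame(name): name is "scene" or "side" or "wrist"; returns a dict with "img" (400x640x3 uint8, blue, green, red), "depth" (400x640 float32, m along the optical axis (not along the pixel's ray), 0 where there is no reading), "camera_matrix" (3x3 intrinsics, pixels), "position" and "orientation" of the camera in the world. Camera axes: x right, y up, looking along -z (the intrinsics and any distortion apply to the point x, -y, -z); pixel columns grow to the right and rows downward; lengths in m; the calibration is good to about 2 mm. A picture is of the moment at which its call begins.
- r.job_done(): hands the job in, once; it reports no verdict.
The state is a dict: "time": time; "joint_positions": joint angles; "joint_vel": joint speeds; "effort": joint torques, N m; "tcp_pos": TCP position; "orientation": TCP orientation; "force": force on the tool from outside, world axes, zero at the start; "ft_torque": the same for the moment, N m; "width": opening from 0.0 (shut) to 1.0 (fully open).
Only numpy, scipy, OpenCV 4.12 (cv2) and the standard library are available. Lean on these libraries where they do the work, as an engineer would, in place of code of your own. Each camera call takes 0.05 s, during which the arm holds its last target.

## Working session

There is one attempt and no reset: what is moved stays moved. The work goes in short steps, Python scripts to look and compute and a shell command to move; the robot and the scene stay as the last step left them, time stands still between calls to the robot, and variables do not carry over. Pictures are saved under pics/ and viewed, and the job is handed in when it is done.

```bash
ls; mkdir -p pics; cat > h.py <<'E'
import numpy as np,cv2
from plant import r,grab_frame
from scipy.spatial.transform import Rotation as R
def grab(n):
    f=grab_frame(n); return f
def cloud(f):
    K=np.array(f["camera_matrix"]);d=f["depth"];h,w=d.shape
    u,v=np.meshgrid(np.arange(w),np.arange(h))
    p=np.stack([(u-K[0,2])/K[0,0]*d,-(v-K[1,2])/K[1,1]*d,-d],-1)
    o=np.array(f["orientation"])
    M=R.from_euler('xyz',o).as_matrix() if o.shape==(3,) else (o if o.shape==(3,3) else R.from_quat(o).as_matrix())
    P=p@M.T+np.array(f["position"]); P[d<=0]=np.nan
    return P
E
python3 - <<'E'
from h import *
print(r.get_obs(), r.tips_ahead)
for n in("scene","side","wrist"):
    f=grab(n);cv2.imwrite(f"pics/{n}0.png",f["img"]);np.savez(f"{n}0.npz",**f);print(n,f["position"],f["orientation"],f["camera_matrix"],[k for k in f])
E
```

```text
pics
{'time': 0.0, 'joint_positions': array([-1.33637447e+00,  3.53641777e-01,  1.63413840e+00,  2.25740241e-05,
        1.15522562e+00, -2.42113714e-03]), 'joint_vel': array([ 0.00098058, -0.0009519 ,  0.00063071, -0.00106012,  0.00020521,
        0.00112   ]), 'effort': array([-1.77004971e-03, -6.05254698e+01, -3.42070842e+01, -1.23486579e-04,
        9.04038985e-03,  2.19138542e-05]), 'tcp_pos': array([ 0.14652092, -0.60704941,  0.20846387]), 'orientation': array([-3.14017956e+00, -2.40611084e-05,  2.36833850e-01]), 'force': array([-0.41891357,  0.19592668,  0.07361368]), 'ft_torque': array([ 0.02704768, -0.0262389 ,  0.02125552]), 'width': 0.9976348184047951} 0.011
scene [1.0328924  0.2884552  0.88416304] [ 0.60645231 -0.00815781  2.11599838] [[467.43952542   0.         329.29980296]
 [  0.         467.43952542 193.39873421]
 [  0.           0.           1.        ]] ['img', 'depth', 'camera_matrix', 'position', 'orientation']
side [0.10269686 0.85518995 0.92340214] [ 8.22715882e-01  1.88113781e-03 -2.66383227e+00] [[512.86329789   0.         322.74284588]
 [  0.         512.86329789 193.03383072]
 [  0.           0.           1.        ]] ['img', 'depth', 'camera_matrix', 'position', 'orientation']
wrist [ 0.21709798 -0.59027921  0.37338946] [-2.90509356e-01  6.78018850e-04 -1.33531360e+00] [[295.36144936   0.         313.28230984]
 [  0.         295.36144936 200.36661449]
 [  0.           0.           1.        ]] ['img', 'depth', 'camera_matrix', 'position', 'orientation']
```

View pics/scene0.png

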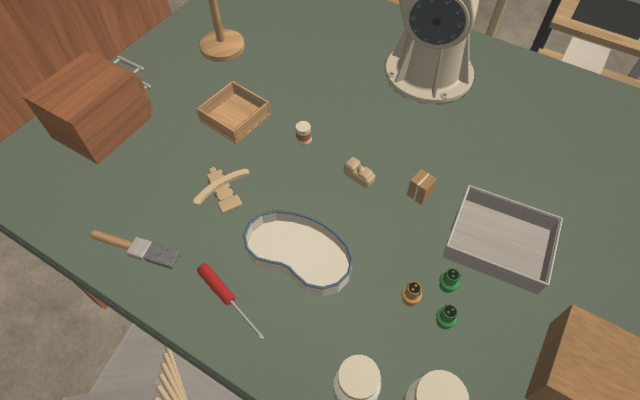

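View pics/side0.png

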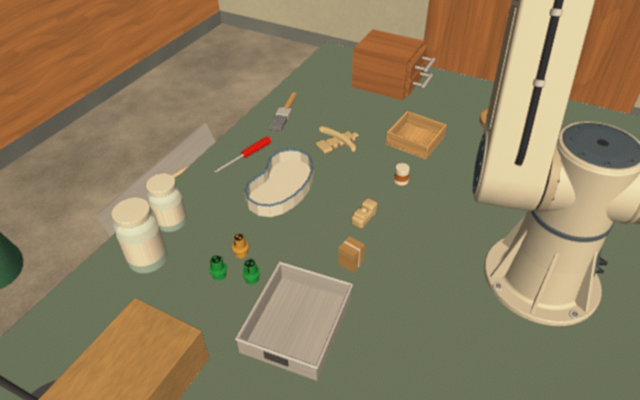

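View pics/wrist0.png

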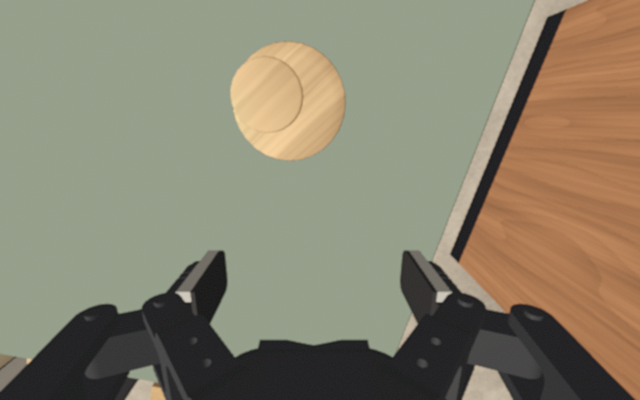

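The scene shows the rib across the breastbone (222,188), heel bone (360,172), glue jar (303,132), carton (422,186), dish (297,250), box (233,110) and bin (503,238). There are three bulb-holder shapes: orange-brass at (413,292) and green at (451,278) and (448,316). Brass is the one meant. I'll measure now and confirm with enlarged crops.

```bash
python3 - <<'E'
from h import *
for n,boxes in (("scene",dict(rb=(185,160,255,215),heel=(338,152,382,192),holder=(398,276,428,306),bin=(440,180,565,290),dish=(238,205,358,297),box=(193,80,273,142),jar=(292,118,316,147),carton=(405,168,438,204))),("side",dict(rb=(312,122,362,156),heel=(348,196,382,230),holder=(228,230,252,260),bin=(232,258,356,378),dish=(240,146,318,218),box=(382,108,450,160),jar=(390,160,414,188),carton=(334,236,368,272)))):
    f=dict(np.load(n+"0.npz"));P=cloud(f)
    print(n,"table z",np.nanmedian(P[300:330,60:120,2]) if n=="scene" else np.nanmedian(P[230:250,420:460,2]))
    for k,(a,b,c,d) in boxes.items():
        q=P[b:d,a:c].reshape(-1,3);q=q[(q[:,2]>.006)&(q[:,2]<.1)]
        # ground outliers
        m=q[:,2]>np.percentile(q[:,2],98)-.006
        rc=cv2.minAreaRect((q[:,:2]*1000).astype(np.float32)); rt=cv2.minAreaRect((q[m,:2]*1000).astype(np.float32))
        print(k,len(q),"ztop %.1f"%(1000*np.percentile(q[:,2],98)),"all",np.round(rc[0],1),np.round(rc[1],1),round(rc[2],1),"top",np.round(rt[0],1),np.round(rt[1],1),round(rt[2],1))
im=dict(np.load("scene0.npz"))["img"]
a=cv2.resize(im[155:220,180:260],None,fx=5,fy=5,interpolation=2);b=cv2.resize(im[262:332,390:470],None,fx=5,fy=5,interpolation=2)
h=max(a.shape[0],b.shape[0]);c=np.zeros((h,800,3),np.uint8);c[:a.shape[0],:400]=a;c[:b.shape[0],400:]=b
cv2.imwrite("pics/crop1.png",c)
E
```

```text
scene table z -0.7497494670336049
rb 1167 ztop 23.6 all [ 628.  -234.5] [117.6 104.3] 21.6 top [ 625.1 -241.8] [ 30.7 144.8] 71.8
heel 569 ztop 42.8 all [430.9  12.2] [74.1 36.1] 83.4 top [431.9   6.4] [62.  32.9] 73.3
holder 378 ztop 56.9 all [642.1 246.1] [32.9 38.8] 12.3 top [638.8 245.7] [26.3 26.5] 54.5
bin 4100 ztop 54.6 all [462.3 357.4] [246.9 206.5] 6.6 top [460.4 356.8] [240.2 205.8] 6.7
dish 2251 ztop 41.9 all [670.4 -27.6] [139.9 300.8] 2.5 top [668.9   2. ] [139.5 240.1] 2.6
box 2040 ztop 45.7 all [ 426.9 -354.7] [134. 134.] 84.0 top [ 426.8 -355. ] [133.1 132.9] 83.4
jar 327 ztop 51.3 all [ 399.9 -162. ] [39.2 39.5] 83.0 top [ 398.2 -162.9] [38.9 33.9] 33.2
carton 626 ztop 60.0 all [398.8 153.6] [43.6 45.9] 80.0 top [398.3 153.4] [43.  45.1] 79.8
side table z 0.0007743067441526308
rb 587 ztop 25.4 all [ 627.4 -240.1] [134.8 119.4] 24.6 top [ 620.8 -241.6] [ 29.5 146.9] 70.6
heel 476 ztop 44.4 all [439.6  13.7] [79.9 68.2] 89.5 top [426.2   8.1] [61.6 32. ] 80.4
holder 313 ztop 57.7 all [631.1 251.1] [ 42.7 126.8] 38.7 top [615.7 265.9] [25.5 87.1] 47.0
bin 4999 ztop 55.5 all [450.6 333.3] [245.1 292. ] 19.1 top [422.3 347.8] [241.3 261. ] 28.7
dish 2094 ztop 43.5 all [696.7 -14.6] [215.2 286.3] 26.7 top [665.5   4.5] [138.2 239.3] 1.8
box 1688 ztop 47.5 all [ 429.6 -391.3] [208.9 261.5] 23.3 top [ 423.6 -354.6] [138.4 131.6] 84.7
jar 291 ztop 53.8 all [ 401.1 -191.4] [ 48.8 108.6] 18.5 top [ 394.7 -162.5] [35.9 34.4] 56.2
carton 657 ztop 61.4 all [415.9 141.2] [ 65.9 101.9] 77.0 top [396.3 155. ] [46.2 43.2] 80.7
```

View pics/crop1.png

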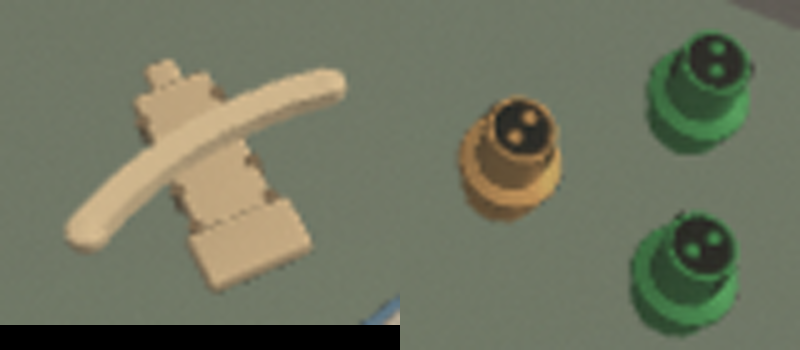

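The crop confirms it: the left holder is brass and the two on the right are green. Next are top-down maps for exact poses.

```bash
cat >> h.py <<'E'
def ortho(n,f,x0,x1,y0,y1,res,fn,step=50):
    # image: rows = x decreasing upward (x up), cols = y decreasing to right (y left)
    P=cloud(f);I=f["img"]
    H=int((x1-x0)/res);W=int((y1-y0)/res);o=np.zeros((H,W,3),np.uint8);zb=np.full((H,W),-1.)
    m=np.isfinite(P[...,2]);q=P[m];c=I[m]
    i=((x1-q[:,0])/res).astype(int);j=((y1-q[:,1])/res).astype(int)
    ok=(i>=0)&(i<H)&(j>=0)&(j<W)&(q[:,2]<.3)
    i,j,c,z=i[ok],j[ok],c[ok],q[ok,2]
    s=np.argsort(z)
    for a,b,cc in zip(i[s],j[s],c[s]): cv2.circle(o,(int(b),int(a)),1,cc.tolist(),-1)
    cv2.imwrite(fn,o)
def pts(n,b):
    f=dict(np.load(n));P=cloud(f);return P[b[1]:b[3],b[0]:b[2]],f["img"][b[1]:b[3],b[0]:b[2]]
E
python3 - <<'E'
from h import *
rect=lambda q:(lambda t:(np.round(t[0],1),np.round(t[1],1),round(t[2],1)))(cv2.minAreaRect((q*1000).astype(np.float32)))
P,_=pts("scene0.npz",(440,180,565,290));q=P.reshape(-1,3);q=q[np.isfinite(q[:,0])]
rim=q[(q[:,2]>.046)&(q[:,2]<.056)]
print("rimpts",len(rim))
for p in (0.5,2,50,98,99.5): print(p,np.round(np.percentile(rim,p,axis=0)*1000))
fl=q[(q[:,2]>.002)&(q[:,2]<.01)];print("floor",len(fl),rect(fl[:,:2]))
# outlier filter: connected comps in ortho grid
def comp(rim,res=.004):
    mn=rim[:,:2].min(0);ij=((rim[:,:2]-mn)/res).astype(int);g=np.zeros(ij.max(0)+1,np.uint8);g[ij[:,0],ij[:,1]]=1
    g=cv2.dilate(g,np.ones((3,3),np.uint8));n,l,s,_=cv2.connectedComponentsWithStats(g);k=1+np.argmax(s[1:,4]);return rim[l[ij[:,0],ij[:,1]]==k]
c=comp(rim);print("bin rim",len(c),rect(c[:,:2]))
P,_=pts("scene0.npz",(185,160,255,215));q=P.reshape(-1,3);q=q[np.isfinite(q[:,0])]
rib=q[q[:,2]>.019];rib=comp(rib);br=comp(q[(q[:,2]>.006)&(q[:,2]<.016)])
print("rib",rect(rib[:,:2]),"br",rect(br[:,:2]))
np.savez("rb.npz",rib=rib,br=br)
f=dict(np.load("scene0.npz"))
ortho("",f,.53,.73,-.34,-.14,.0004,"pics/o_rb.png")
ortho("",f,.33,.60,.20,.47,.0005,"pics/o_bin.png")
E
```

```text
rimpts 1306
0.5 [334. 245.  46.]
2 [336. 247.  47.]
50 [451. 345.  51.]
98 [584. 459.  55.]
99.5 [587. 462.  56.]
floor 4088 (array([393.6, 359.4]), array([308.9, 286.2]), 23.4)
bin rim 1169 (array([425.9, 353.2]), array([174.4, 205.9]), 6.3)
rib (array([ 625.5, -241.9]), array([ 30.5, 144. ]), 71.8) br (array([ 638.2, -211.6]), array([ 69.5, 137.7]), 67.6)
```

View pics/o_rb.png

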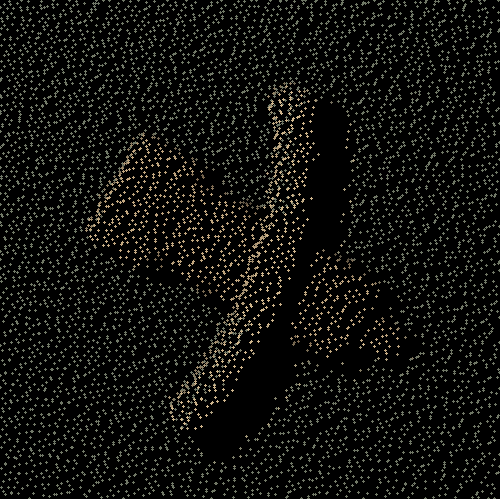

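View pics/o_bin.png

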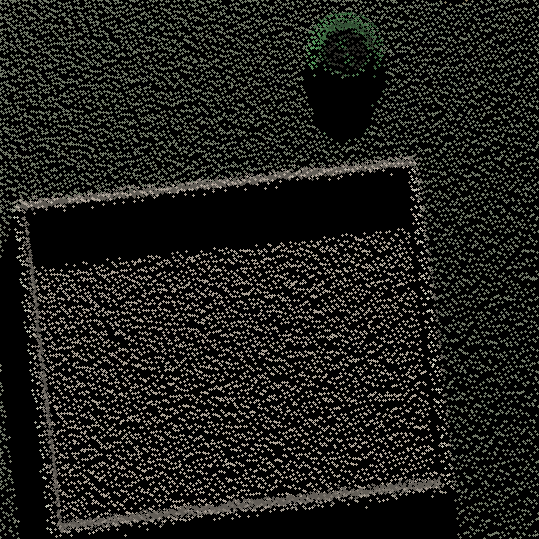

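```bash
cat > to.py <<'E'
import sys
from h import *
# usage: x y z yaw_deg (mod 180 picks nearest)
def main(x,y,z,yaw):
    o=r.get_obs();M=R.from_euler('xyz',o["orientation"]).as_matrix();p=o["tcp_pos"]
    d=M.T@(np.array([x,y,z])-p)
    T=R.from_euler('xyz',[np.pi,0,np.radians(yaw)])
    best=min((((R.from_matrix(M).inv()*R.from_euler('xyz',[np.pi,0,np.radians(yaw+k)])).as_rotvec()) for k in (-180,0,180)),key=np.linalg.norm)
    print("t %.2f"%o["time"],"tcp",np.round(p*1000,1),"rpy",np.round(np.degrees(o["orientation"]),1),"j6 %.2f"%o["joint_positions"][5],"w %.3f"%o["width"],"F",np.round(o["force"],1))
    print("slide units",np.round(d/.2,4),"rows>=%.1f"%(np.linalg.norm(d)/.0417),"rot units",np.round(best/(np.pi/2),4),"rows>=%.1f"%(np.degrees(np.linalg.norm(best))/7.16))
main(*map(float,sys.argv[1:5]))
E
python3 - <<'E'
from h import *
from scipy.optimize import least_squares
d=np.load("rb.npz");rib=d["rib"];rib=rib[rib[:,2]>.0205]
def cl():
    # straight |x|<10, then arc rising to 13 at end, half length 70 (overall incl. rounded ends ~ 65 centreline)
    L=65.;k=(L-10);Rr=(k*k+13**2)/(2*13)
    x=np.linspace(-L,L,400);a=np.clip(abs(x)-10,0,None);return np.c_[x,Rr-np.sqrt(Rr*Rr-a*a)]
C=cl()/1000
def res(p,q=rib):
    c,s=np.cos(p[2]),np.sin(p[2]);A=np.array([[c,-s],[s,c]]);W=C@A.T+p[:2]
    dd=np.linalg.norm(q[:,None,:2]-W[None],axis=2).min(1);return dd*1000
b=least_squares(res,[.6235,-.248,np.radians(-18)]);print("rib",b.x[:2],np.degrees(b.x[2]),"rms",np.sqrt(np.mean(b.fun**2)),"uniform exp",15/np.sqrt(12))
# breastbone: fit rectangles outlines: outside distance penalty
P,_=pts("scene0.npz",(185,160,255,215));q=P.reshape(-1,3);q=q[np.isfinite(q[:,0])]
br=d["br"];br=br[br[:,2]>.007]
tab=q[(q[:,2]<.004)&(np.hypot(q[:,0]-.62,q[:,1]+.245)<.11)]
def sd(l):
    rs=[(-57.5,0,14.5,25),(0,0,43,19),(52,0,9,8)];o=[]
    for cx,cy,hx,hy in rs:
        a=np.abs(l-[cx,cy])-[hx,hy];o.append(np.linalg.norm(np.maximum(a,0),axis=1)+np.minimum(a.max(1),0))
    return np.min(o,axis=0)
def r2(p):
    c,s=np.cos(p[2]),np.sin(p[2]);A=np.array([[c,-s],[s,c]])
    f=lambda z:sd((z[:,:2]-p[:2])@A*1000)
    return np.r_[np.clip(f(br),0,10),np.clip(-f(tab),0,10)]
b=least_squares(r2,[.619,-.248,np.radians(-120.8)],diff_step=1e-3);print("breast",b.x[:2],np.degrees(b.x[2]),"rms",np.sqrt(np.mean(b.fun**2)),len(br),len(tab))
# dish
P,_=pts("scene0.npz",(238,205,358,297));q=P.reshape(-1,3);q=q[(q[:,2]>.034)&(q[:,2]<.044)]
m=abs(q[:,1]-.003)<.012;print("dish mid x",np.percentile(q[m,0],[1,10,50,90,99]),"y ext",np.percentile(q[:,1],[.5,99.5]))
P,_=pts("scene0.npz",(195,25,250,62));q=P.reshape(-1,3);q=q[np.isfinite(q[:,0])&(q[:,2]>.01)&(q[:,2]<.04)];print("lamp",np.median(q,0))
h,_=pts("scene0.npz",(338,152,382,192));q=h.reshape(-1,3);q=q[(q[:,2]>.03)];print("heel high",cv2.minAreaRect((q[:,:2]*1000).astype(np.float32)))
E
python3 to.py .6235 -.248 .12 -18
```

```text
rib [ 0.62491663 -0.24765652] -17.95135095800538 rms 4.898803370439094 uniform exp 4.330127018922194
breast [ 0.61968441 -0.24751503] -120.89857964619578 rms 1.1704108103283843 551 2591
dish mid x [0.59936617 0.60137915 0.72099884 0.72495549 0.72658944] y ext [-0.11454743  0.12157275]
lamp [ 0.2368003  -0.54723411  0.02330119]
heel high ((429.2575988769531, 9.078948974609375), (68.29924011230469, 33.761375427246094), 85.49271392822266)
t 0.15 tcp [ 146.5 -607.2  208.6] rpy [-179.9    0.    13.6] j6 -0.00 w 1.006 F [-0.4 -0.3  0.1]
slide units [ 2.7396 -1.1859  0.4443] rows>=14.5 rot units [-6.000e-04  2.000e-04  3.508e-01] rows>=4.4
```

```bash
python3 - <<'E'
from h import *
P=cloud(dict(np.load("wrist0.npz")))
for u,v in((270,95),(250,95),(295,75),(320,110),(330,100),(290,140)):print(u,v,np.round(P[v,u],3))
P=cloud(dict(np.load("scene0.npz")))
for u,v in((212,2),(213,10),(215,20),(217,30),(218,36),(220,40),(235,48)):print(u,v,np.round(P[v,u],3))
E
```

```text
270 95 [ 0.22  -0.563  0.189]
250 95 [ 0.218 -0.551  0.187]
295 75 [ 0.235 -0.575  0.186]
320 110 [ 0.221 -0.597  0.026]
330 100 [ 0.234 -0.605  0.025]
290 140 [ 0.181 -0.571  0.026]
212 2 [ 0.23  -0.556  0.152]
213 10 [ 0.23  -0.558  0.127]
215 20 [ 0.23  -0.559  0.096]
217 30 [ 0.233 -0.557  0.067]
218 36 [ 0.233 -0.558  0.046]
220 40 [ 0.231 -0.556  0.032]
235 48 [ 0.227 -0.507  0.022]
```

The lamp post tops out at z=0.189 at (0.225,-0.562), right on the straight path, so I rise first.

```bash
python3 -m inch '{"slide":[[0,0,-0.2],[0,0,-0.2],[0,0,-0.1],[0.183,-0.079,0],[0.183,-0.079,0],[0.183,-0.079,0],[0.183,-0.079,0],[0.183,-0.079,0],[0.183,-0.079,0],[0.183,-0.079,0]],"rotation":[[0,0,0],[0,0,0],[0,0,0],[0,0,0],[0,0,0],[0,0,0],[0,0,0],[0,0,0],[0,0,0],[0,0,0]]}' 0 30; python3 to.py .6245 -.248 .12 -18
```

```text
time: 0.98
tcp_pos: [0.3713, -0.437, 0.3108]
orientation: [-3.137, 0.002, 0.225]
force: [0.3, -1.2, 0.0]
width: 0.503
t 0.98 tcp [ 371.3 -437.   310.8] rpy [-1.797e+02  1.000e-01  1.290e+01] j6 0.48 w 0.503 F [ 0.3 -1.2  0. ]
slide units [ 1.4464 -0.6345  0.9545] rows>=8.9 rot units [-0.0026  0.0017  0.3431] rows>=4.3
```

```bash
python3 -m inch '{"slide":[[0.17,-0.073,0.08],[0.17,-0.073,0.08],[0.17,-0.073,0.08],[0.17,-0.073,0.08],[0.17,-0.073,0.08],[0.17,-0.073,0.08],[0.17,-0.073,0.08],[0.17,-0.073,0.08],[0.1,-0.05,0.1],[0,0,0.1]],"rotation":[[0,0,0],[0,0,0],[0,0,0],[0,0,0],[0,0,0],[0,0,0],[0,0,0],[0,0,0],[0,0,0],[0,0,0]]}';python3 -m inch '{"slide":[[0,0,0],[0,0,0],[0,0,0],[0,0,0],[0,0,0],[0,0,0]],"rotation":[[0,0,0.07],[0,0,0.07],[0,0,0.07],[0,0,0.07],[0,0,0.07],[0,0,0]]}'; python3 to.py .6245 -.248 .12 -18
```

```text
time: 1.82
tcp_pos: [0.6433, -0.2342, 0.1418]
orientation: [3.139, -0.006, 0.23]
force: [0.4, 0.5, -0.1]
width: 0.502
time: 2.32
tcp_pos: [0.6406, -0.2285, 0.131]
orientation: [-3.14, 0.009, -0.339]
force: [-0.0, -0.4, 0.9]
width: 0.5
t 2.32 tcp [ 640.6 -228.5  131. ] rpy [-179.9    0.5  -19.4] j6 1.56 w 0.500 F [-0.  -0.4  0.9]
slide units [-0.0429  0.1188  0.0553] rows>=0.7 rot units [-0.0013  0.0055 -0.016 ] rows>=0.2
```

```bash
python3 -m inch '{"slide":[[-0.043,0.12,0.05],[0,0,0],[0,0,0]],"rotation":[[0,0,-0.016],[0,0,0],[0,0,0]]}'; python3 to.py .6245 -.248 .12 -18; python3 - <<'E'
from h import *
f=grab("wrist");np.savez("w1.npz",**f);cv2.imwrite("pics/w1.png",f["img"])
o=r.get_obs();print(o["tcp_pos"])
E
```

```text
time: 2.57
tcp_pos: [0.6243, -0.2482, 0.1203]
orientation: [-3.139, 0.009, -0.302]
force: [-0.7, 0.1, 0.7]
width: 0.501
t 2.57 tcp [ 624.3 -248.2  120.3] rpy [-179.9    0.5  -17.3] j6 1.49 w 0.501 F [-0.7  0.1  0.7]
slide units [ 0.0007 -0.0014  0.0016] rows>=0.0 rot units [-0.0016  0.0056  0.0074] rows>=0.1
[ 0.62371008 -0.24826485  0.11994388]
```

View pics/w1.png

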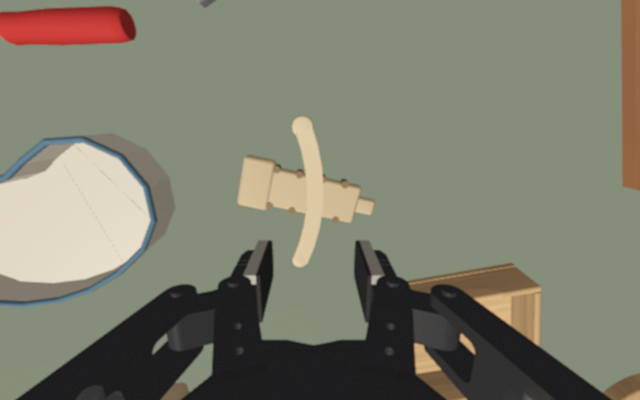

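The wrist view shows the rib running vertically at (315,190), centred between the jaws and crossing the breastbone. I'll refit both from this view.

```bash
cat > fit.py <<'E'
from h import *
from scipy.optimize import least_squares
def fitrb(q,p0,pb):
    rib=q[(q[:,2]>.018)&(q[:,2]<.03)]
    L=65.;k=L-10;Rr=(k*k+169)/26;x=np.linspace(-L,L,300);a=np.clip(abs(x)-10,0,None);C=np.c_[x,Rr-np.sqrt(Rr*Rr-a*a)]/1000
    def res(p):
        c,s=np.cos(p[2]),np.sin(p[2]);W=C@np.array([[c,-s],[s,c]]).T+p[:2]
        return np.clip(np.linalg.norm(rib[:,None,:2]-W[None],axis=2).min(1)*1000,0,20)
    b=least_squares(res,p0);print("rib",np.round(b.x[:2],4),np.degrees(b.x[2]).round(1),"rms %.2f n %d z %.4f"%(np.sqrt(np.mean(b.fun**2)),len(rib),np.median(rib[:,2])))
E
python3 - <<'E'
from fit import *
f=dict(np.load("w1.npz"));P=cloud(f)
print("table",np.median(P[300:380,250:260,2]),np.median(P[60:100,200:280,2]))
q=P[110:275,230:385].reshape(-1,3)
fitrb(q,[.624,-.248,-.31],None)
for (u,v) in((270,180),(345,200),(315,190)):print(u,v,P[v,u].round(4))
E
```

```text
table nan nan
rib [ 0.6214 -0.248 ] -18.6 rms 4.53 n 2512 z 0.0223
270 180 [ 0.6463 -0.2122  0.0122]
345 200 [ 0.6061 -0.2745  0.0122]
315 190 [ 0.6269 -0.2506  0.0225]
```

```bash
python3 - <<'E'
from h import *
P=cloud(dict(np.load("w1.npz")))
tcp=np.array([.6243,-.2482,.1201]);M=R.from_euler('xyz',[-3.139,.009,-.302]).as_matrix()
L=(P-tcp)@M
reg=L[235:330,230:410].reshape(-1,3);s=reg[np.isfinite(reg[:,0])&(reg[:,2]<.06)]
print(s[:,2].max(), np.percentile(s,[0,1,50,99,100],axis=0).round(4))
t=s[s[:,2]>s[:,2].max()-.01];print(t[:10].round(4))
P=cloud(dict(np.load("wrist0.npz")))
tcp=np.array([.1465,-.6072,.2085]);M=R.from_euler('xyz',[-3.14,0,.2368]).as_matrix()
L=(P-tcp)@M
reg=L[240:340,160:460].reshape(-1,3);s=reg[np.isfinite(reg[:,0])&(reg[:,2]<.08)]
print(s[:,2].max() if len(s) else None)
E
```

```text
-0.023823885129566652 [[-0.0122 -0.035  -0.1005]
 [-0.0101 -0.0335 -0.0992]
 [ 0.0114  0.0188 -0.0645]
 [ 0.0177  0.0341 -0.0278]
 [ 0.0183  0.0354 -0.0238]]
[[ 0.0112 -0.0274 -0.0302]
 [ 0.0109 -0.0271 -0.0294]
 [ 0.011  -0.0265 -0.0297]
 [ 0.0107 -0.0262 -0.0289]
 [ 0.0108 -0.0256 -0.0292]
 [ 0.0106 -0.0252 -0.0288]
 [ 0.0109 -0.0246 -0.0294]
 [ 0.0107 -0.0242 -0.029 ]
 [ 0.0111 -0.0235 -0.03  ]
 [ 0.0108 -0.0231 -0.0293]]
-0.03456910453733745
```

```bash
python3 - <<'E'
from h import *
f=dict(np.load("w1.npz"));P=cloud(f);K=f["camera_matrix"]
tcp=np.array([.6243,-.2482,.1201]);M=R.from_euler('xyz',[-3.139,.009,-.302]).as_matrix()
C=R.from_euler('xyz',f["orientation"]).as_matrix();print("cam in tool",((np.array(f["position"])-tcp)@M).round(3))
def pr(l):
    w=tcp+M@np.array(l);c=C.T@(w-f["position"]);return (K@np.array([c[0],-c[1],-c[2]])/-c[2])[:2].round(0),-c[2]
for l in([0,0,0],[0,0,.011],[0,.021,.011],[.011,.021,.011],[0.011,.021,-.03],[.011,.021,0]):print(l,pr(l))
L=(P-tcp)@M
for v in range(236,320,8):
  for u in (266,258,246):print(v,u,L[v,u].round(4),f["depth"][v,u].round(3),end=" | ")
  print()
E
```

```text
cam in tool [ 0.072 -0.    -0.165]
[0, 0, 0] (array([313., 237.]), np.float64(0.17889858545567894))
[0, 0, 0.011] (array([313., 230.]), np.float64(0.1894404845273018))
[0, 0.021, 0.011] (array([346., 230.]), np.float64(0.18946539903185908))
[0.011, 0.021, 0.011] (array([346., 214.]), np.float64(0.18632403091440658))
[0.011, 0.021, -0.03] (array([355., 241.]), np.float64(0.14703149801108495))
[0.011, 0.021, 0] (array([348., 220.]), np.float64(0.17578213184278368))
236 266 [-0.0517 -0.0494  0.1211] 0.31 | 236 258 [-0.0515 -0.0577  0.1206] 0.309 | 236 246 [-0.0511 -0.07    0.1198] 0.308 | 
244 266 [ 0.0111 -0.023  -0.0335] 0.144 | 244 258 [ 0.0114 -0.0268 -0.034 ] 0.143 | 244 246 [-0.0611 -0.0711  0.1217] 0.313 | 
252 266 [ 0.0109 -0.0218 -0.0416] 0.136 | 252 258 [ 0.0114 -0.0252 -0.0425] 0.135 | 252 246 [ 0.0075 -0.0327 -0.0347] 0.144 | 
260 266 [ 0.0088 -0.0213 -0.0454] 0.133 | 260 258 [ 0.0111 -0.024  -0.0496] 0.128 | 260 246 [ 0.0066 -0.0314 -0.0411] 0.138 | 
268 266 [ 0.0051 -0.0214 -0.0459] 0.133 | 268 258 [ 0.011  -0.0228 -0.0564] 0.122 | 268 246 [ 0.0108 -0.0278 -0.0561] 0.122 | 
276 266 [ 0.002  -0.0213 -0.0476] 0.133 | 276 258 [ 0.0103 -0.0219 -0.0614] 0.117 | 276 246 [ 0.011  -0.0264 -0.0626] 0.116 | 
284 266 [-0.001  -0.0211 -0.0493] 0.132 | 284 258 [ 0.0073 -0.022  -0.0623] 0.117 | 284 246 [ 0.0115 -0.025  -0.069 ] 0.109 | 
292 266 [-0.0049 -0.0213 -0.0496] 0.133 | 292 258 [ 0.0038 -0.0221 -0.0626] 0.118 | 292 246 [ 0.0118 -0.0238 -0.0745] 0.104 | 
300 266 [-0.0084 -0.0213 -0.0506] 0.133 | 300 258 [-0.0005 -0.0225 -0.0618] 0.12 | 300 246 [ 0.0121 -0.0227 -0.0795] 0.099 | 
308 266 [-0.1402 -0.0536  0.1213] 0.335 | 308 258 [-0.0044 -0.0227 -0.0616] 0.121 | 308 246 [ 0.0173 -0.0199 -0.0908] 0.087 | 
316 266 [-0.15   -0.0539  0.1201] 0.337 | 316 258 [ 0.0179 -0.0155 -0.0952] 0.083 | 316 246 [ 0.0168 -0.0193 -0.0937] 0.084 |
```

The wrist depth puts the fingertips about 37 mm behind where the reported TCP says they should be. I'll check that with the other cameras before descending.

```bash
python3 - <<'E'
from h import *
f=dict(np.load("w1.npz"));P=cloud(f)
tcp=np.array([.6243,-.2482,.1201]);M=R.from_euler('xyz',[-3.139,.009,-.302]).as_matrix()
L=(P-tcp)@M
for v in(345,360,390):print(L[v,313].round(4))
for n in("scene","side"):
    f=grab(n);np.savez(n+"1.npz",**f);K=f["camera_matrix"]
    C=R.from_euler('xyz',f["orientation"]).as_matrix();im=f["img"].copy()
    def pr(l):
        w=tcp+M@np.array(l);c=C.T@(w-f["position"]);return tuple(int(t) for t in (K@np.array([c[0],-c[1],-c[2]])/-c[2])[:2].round())
    c0=pr([0,0,0]);a,b=max(0,c0[1]-60),max(0,c0[0]-80)
    big=cv2.resize(im[a:a+110,b:b+160],None,fx=5,fy=5)
    for l,col in(([0,0,0],(0,0,255)),([0,.021,.011],(255,0,0)),([0,-.021,.011],(255,0,0)),([0,.021,-.027],(0,255,255)),([0,-.021,-.027],(0,255,255))):
        p=pr(l);cv2.circle(big,((p[0]-b)*5,(p[1]-a)*5),4,col,-1)
    cv2.imwrite(f"pics/{n}1.png",big)
E
```

```text
[ 0.0094 -0.0002 -0.0967]
[ 0.0111 -0.0002 -0.1037]
[ 0.0114 -0.0002 -0.1126]
```

View pics/scene1.png

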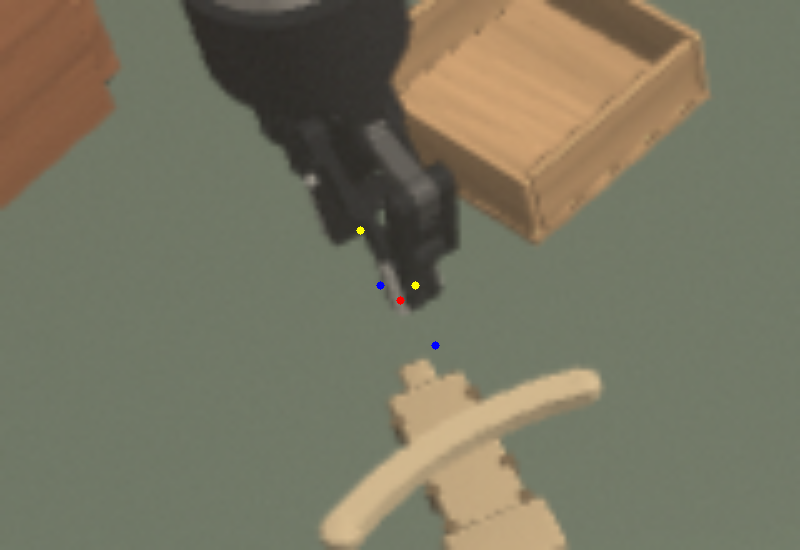

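View pics/side1.png

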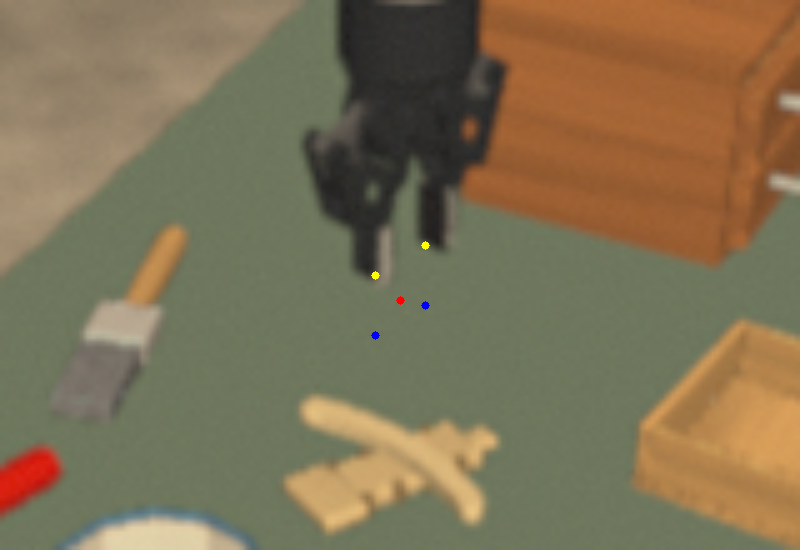

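All three cameras agree that the real tips are about 26 mm behind the reported TCP (half open), not 11 mm ahead. So I'll use the seen tip, at tool z≈-0.026 half open and ≈-0.024 nearly shut, and confirm it on the way down.

```bash
python3 to.py .6228 -.248 .005 -18.3; python3 -m inch '{"slide":[[0,0,0.15],[0,0,0.15],[0,0,0.15],[0,0,0.1],[0,0,0],[0,0,0]],"rotation":[[0,0.005,0.01],[0,0,0],[0,0,0],[0,0,0],[0,0,0],[0,0,0]]}'; python3 to.py .6228 -.248 -.009 -18.3;python3 - <<'E'
from h import *
o=r.get_obs();f=grab("wrist");np.savez("w2.npz",**f);cv2.imwrite("pics/w2.png",f["img"])
tcp=o["tcp_pos"];M=R.from_euler('xyz',o["orientation"]).as_matrix();P=cloud(f)
C=R.from_euler('xyz',f["orientation"]).as_matrix();K=f["camera_matrix"]
L=(P-tcp)@M;q=P[100:330,200:430].reshape(-1,3);l=L[100:330,200:430].reshape(-1,3)
m=(abs(q[:,2]-.022)<.004)&(abs(l[:,0])<.011)&(abs(l[:,1])<.02)
print("rib strip under jaws, tool y range",np.percentile(l[m,1],[2,98])*1000,m.sum())
f=grab("side");np.savez("side2.npz",**f);cv2.imwrite("pics/side2.png",cv2.resize(f["img"][90:170,270:390],None,fx=6,fy=6))
E
```

```text
t 2.72 tcp [ 624.4 -247.8  120.4] rpy [-179.9    0.5  -17.4] j6 1.49 w 0.501 F [-0.1  0.5 -0.1]
slide units [-0.0022  0.0045  0.5771] rows>=2.8 rot units [-0.0014  0.0057  0.01  ] rows>=0.1
time: 3.22
tcp_pos: [0.6302, -0.247, 0.0111]
orientation: [-3.139, -0.009, -0.313]
force: [0.8, -0.0, 0.7]
width: 0.502
t 3.22 tcp [ 630.2 -247.    11.1] rpy [-179.9   -0.5  -18. ] j6 1.50 w 0.502 F [ 0.8 -0.   0.7]
slide units [-0.0346  0.0162  0.1003] rows>=0.5 rot units [-0.0014 -0.0056  0.0038] rows>=0.1
rib strip under jaws, tool y range [-3.51100825 11.19480106] 934
```

View pics/w2.png

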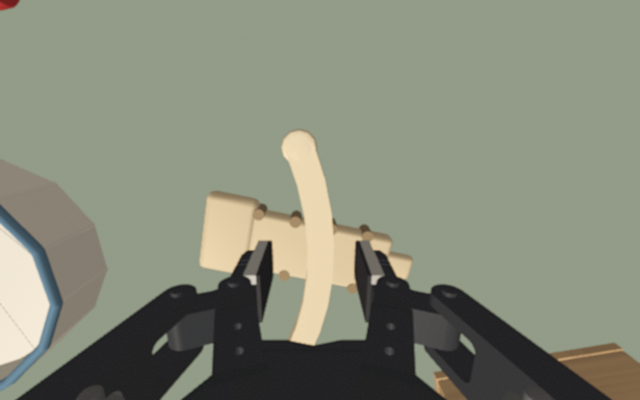

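View pics/side2.png

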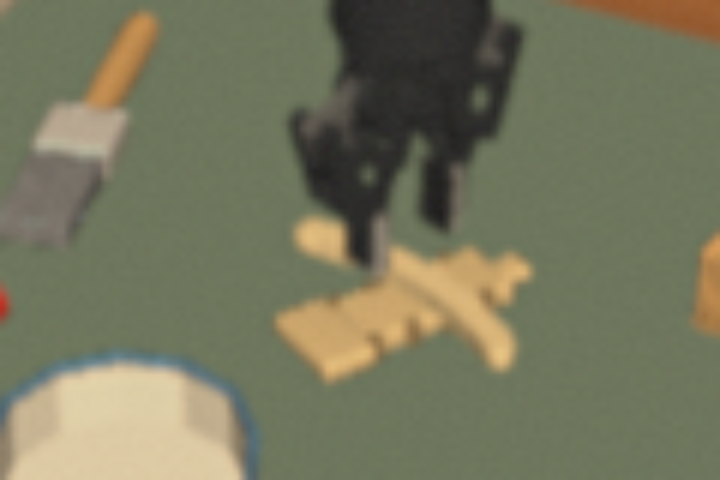

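Tips are still above the rib, confirming the offset, and the rib runs 3.8 mm to tool +y of centre. I'll correct that and finish the descent.

```bash
python3 -m inch '{"slide":[[-0.035,0.018,0.04],[0,0,0.04],[0,0,0],[0,0,0]],"rotation":[[0,-0.004,0.004],[0,0,0],[0,0,0],[0,0,0]]}' -0.2; python3 to.py .6228 -.248 -.009 -18.3;python3 - <<'E'
from h import *
o=r.get_obs();f=grab("wrist");np.savez("w3.npz",**f);cv2.imwrite("pics/w3.png",f["img"])
tcp=o["tcp_pos"];M=R.from_euler('xyz',o["orientation"]).as_matrix();P=cloud(f)
L=(P-tcp)@M;q=P[100:330,200:430].reshape(-1,3);l=L[100:330,200:430].reshape(-1,3)
m=(abs(q[:,2]-.022)<.004)&(abs(l[:,0])<.011)&(abs(l[:,1])<.015)
print("rib y range",np.percentile(l[m,1],[2,98])*1000,m.sum())
E
```

```text
time: 3.65
tcp_pos: [0.6253, -0.2498, -0.0002]
orientation: [-3.14, -0.011, -0.32]
force: [-0.6, 0.3, 0.2]
width: 0.401
t 3.65 tcp [ 6.253e+02 -2.498e+02 -2.000e-01] rpy [-179.9   -0.6  -18.3] j6 1.51 w 0.401 F [-0.6  0.3  0.2]
slide units [-0.0153 -0.0047  0.0436] rows>=0.2 rot units [-0.001  -0.0067 -0.0004] rows>=0.1
rib y range [-7.61601295  6.79930016] 1068
```

View pics/w3.png

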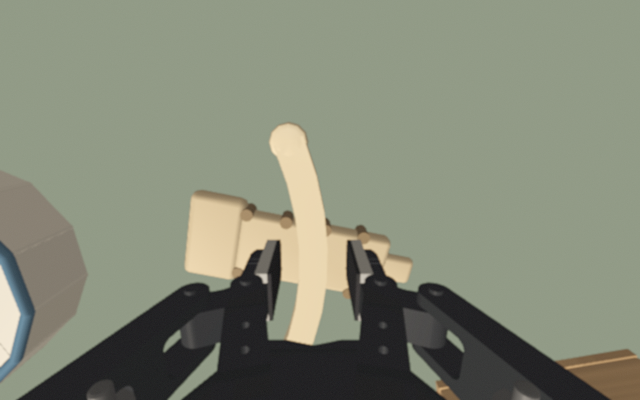

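Rib is now centred (-7.6 to +6.8 mm). Last 8 mm down, then close.

```bash
python3 -m inch '{"slide":[[-0.008,0,0.042],[0,0,0],[0,0,0]],"rotation":[[0,-0.006,0],[0,0,0],[0,0,0]]}'; python3 -m inch '{"slide":[[0,0,0],[0,0,0],[0,0,0],[0,0,0],[0,0,0],[0,0,0],[0,0,0],[0,0,0]],"rotation":[[0,0,0],[0,0,0],[0,0,0],[0,0,0],[0,0,0],[0,0,0],[0,0,0],[0,0,0]]}' -1 25; python3 to.py .6228 -.248 .1 -18.3
```

```text
time: 3.95
tcp_pos: [0.6245, -0.2497, -0.0085]
orientation: [-3.14, -0.002, -0.32]
force: [-0.6, 0.9, 0.9]
width: 0.4
time: 4.62
tcp_pos: [0.6246, -0.2496, -0.0085]
orientation: [-3.14, -0.002, -0.32]
force: [-0.6, -0.2, -0.4]
width: 0.167
t 4.62 tcp [ 624.6 -249.6   -8.5] rpy [-1.799e+02 -1.000e-01 -1.830e+01] j6 1.51 w 0.167 F [-0.6 -0.2 -0.4]
slide units [-0.0103 -0.0055 -0.5423] rows>=2.6 rot units [-0.001  -0.0011 -0.0004] rows>=0.0
```

Width 0.167 × 85 ≈ 14.2 mm matches the rib's 15 mm, so it's held. I'll lift slowly first.

```bash
python3 -m inch '{"slide":[[0,0,-0.03],[0,0,-0.05],[0,0,-0.08],[0,0,-0.1],[0,0,-0.1],[0,0,-0.1],[0,0,-0.1],[0,0,0],[0,0,0],[0,0,0]],"rotation":[[0,0,0],[0,0,0],[0,0,0],[0,0,0],[0,0,0],[0,0,0],[0,0,0],[0,0,0],[0,0,0],[0,0,0]]}' - 35;python3 - <<'E'
from h import *
f=grab("wrist");np.savez("w4.npz",**f);cv2.imwrite("pics/w4.png",f["img"])
f=grab("scene");np.savez("scene4.npz",**f);cv2.imwrite("pics/scene4.png",f["img"][100:300,100:420])
E
```

```text
time: 5.45
tcp_pos: [0.6245, -0.2498, 0.1148]
orientation: [-3.14, -0.004, -0.32]
force: [0.8, 0.8, -0.1]
width: 0.161
```

View pics/w4.png

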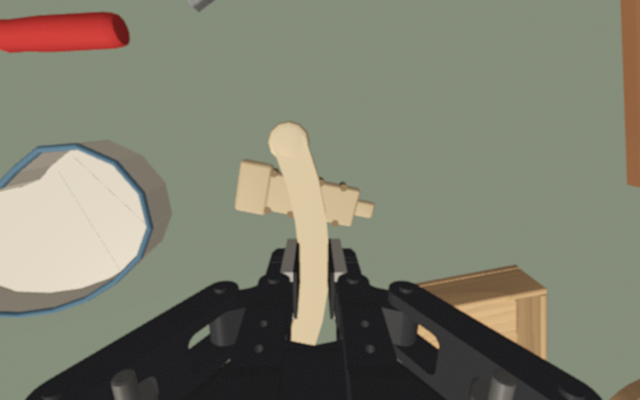

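View pics/scene4.png

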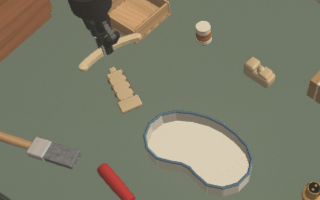

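The rib is lifted level (pointing at (300,180)) and the breastbone hasn't moved. Before the bin I'll check the finger profile for wall clearance and refit the breastbone.

```bash
python3 - <<'E'
from h import *
from scipy.optimize import least_squares
f=dict(np.load("w4.npz"));P=cloud(f)
tcp=np.array([.6245,-.2498,.1148]);M=R.from_euler('xyz',[-3.14,-.004,-.32]).as_matrix();L=(P-tcp)@M
l=L.reshape(-1,3);l=l[np.isfinite(l[:,0])&(l[:,2]<0.0)]
for a in range(-100,0,8):
    m=(l[:,2]*1000>=a)&(l[:,2]*1000<a+8)
    if m.sum()>5:print(a,m.sum(),"y",np.percentile(l[m,1],[1,99]).round(3),"x",np.percentile(l[m,0],[1,99]).round(3))
q=P[140:245,220:390].reshape(-1,3);q=q[np.isfinite(q[:,0])&(q[:,2]<.03)]
br=q[(q[:,2]>.005)];tab=q[(q[:,2]<.003)]
def sd(l):
    rs=[(-57.5,0,14.5,25),(0,0,43,19),(52,0,9,8)];o=[]
    for cx,cy,hx,hy in rs:
        a=np.abs(l-[cx,cy])-[hx,hy];o.append(np.linalg.norm(np.maximum(a,0),axis=1)+np.minimum(a.max(1),0))
    return np.min(o,axis=0)
def r2(p):
    c,s=np.cos(p[2]),np.sin(p[2]);A=np.array([[c,-s],[s,c]])
    f=lambda z:sd((z[:,:2]-p[:2])@A*1000)
    return np.r_[np.clip(f(br),0,10),np.clip(-f(tab),0,10)]
b=least_squares(r2,[.619,-.248,np.radians(-120.8)],diff_step=1e-3);print("breast",b.x[:2],np.degrees(b.x[2]),"rms",np.sqrt(np.mean(b.fun**2)),len(br),len(tab))
E
python3 to.py .4695 .3578 .12 96.3
```

```text
-100 8158 y [-0.054  0.053] x [-0.01   0.018]
-92 4245 y [-0.049  0.049] x [-0.011  0.018]
-84 5657 y [-0.043  0.044] x [-0.011  0.013]
-76 2569 y [-0.04  0.04] x [-0.008  0.014]
-68 924 y [-0.032  0.031] x [-0.008  0.014]
-60 751 y [-0.019  0.019] x [-0.011  0.012]
-52 587 y [-0.02  0.02] x [-0.008  0.012]
-44 530 y [-0.02  0.02] x [-0.009  0.012]
-36 7050 y [-0.019  0.015] x [-0.047  0.067]
-28 115 y [-0.02   0.013] x [-0.038  0.069]
breast [ 0.61843077 -0.2474053 ] -119.97040810339823 rms 0.13195958057965404 4079 9974
t 5.55 tcp [ 623.8 -249.5  113.7] rpy [-1.799e+02 -1.000e-01 -1.830e+01] j6 1.51 w 0.159 F [-0.8  0.7 -0.4]
slide units [-1.6877 -2.6396 -0.0313] rows>=15.0 rot units [-1.600e-03 -6.000e-04  7.263e-01] rows>=9.1
```

```bash
python3 -m inch '{"slide":[[-0.05,-0.08,0],[-0.105,-0.165,0],[-0.105,-0.165,0],[-0.105,-0.165,0],[-0.105,-0.165,0],[-0.105,-0.165,0],[-0.105,-0.165,0],[-0.105,-0.165,0],[-0.105,-0.165,0],[-0.105,-0.165,0]],"rotation":[[0,0,0],[0,0,0],[0,0,0],[0,0,0],[0,0,0],[0,0,0],[0,0,0],[0,0,0],[0,0,0],[0,0,0]]}'; python3 to.py .4638 .3572 .12 96.3
```

```text
time: 6.38
tcp_pos: [0.525, 0.1167, 0.1026]
orientation: [3.137, 0.011, -0.331]
force: [0.4, 0.3, 0.0]
width: 0.161
t 6.38 tcp [525.  116.7 102.6] rpy [179.7   0.6 -19. ] j6 2.12 w 0.161 F [0.4 0.3 0. ]
slide units [-0.6811 -1.0372 -0.0843] rows>=6.0 rot units [0.0065 0.0046 0.7192] rows>=9.0
```

```bash
python3 -m inch '{"slide":[[0,0,-0.03],[0,0,-0.03],[0,0,-0.03],[0,0,0],[0,0,0],[0,0,0],[0,0,0],[0,0,0],[0,0,0],[0,0,0]],"rotation":[[0,0,-0.04],[0,0,-0.079],[0,0,-0.079],[0,0,-0.079],[0,0,-0.079],[0,0,-0.079],[0,0,-0.079],[0,0,-0.079],[0,0,-0.079],[0,0,-0.079]]}';python3 -m inch '{"slide":[[0,0,0],[0,0,0],[0,0,0],[0,0,0],[0,0,0],[0,0,0],[0,0,0]],"rotation":[[0,0,-0.079],[0,0,-0.079],[0,0,-0.079],[0,0,-0.079],[0,0,-0.079],[0,0,-0.079],[0,0,0]]}'; python3 to.py .4638 .3572 .12 96.3
```

```text
time: 7.22
tcp_pos: [0.5137, 0.1256, 0.1104]
orientation: [-3.119, 0.024, 0.863]
force: [-0.0, 0.2, -0.1]
width: 0.159
time: 7.8
tcp_pos: [0.508, 0.1243, 0.1026]
orientation: [-3.095, 0.005, 1.618]
force: [0.4, 0.7, -0.6]
width: 0.162
t 7.80 tcp [508.  124.3 102.6] rpy [-177.3    0.3   92.7] j6 0.18 w 0.162 F [ 0.4  0.7 -0.6]
slide units [ 1.1734 -0.1693 -0.0845] rows>=5.7 rot units [-0.0296  0.002  -0.0397] rows>=0.6
```

```bash
python3 -m inch '{"slide":[[0.08,-0.01,-0.02],[0.19,-0.028,-0.01],[0.19,-0.028,-0.01],[0.19,-0.028,-0.01],[0.19,-0.028,-0.01],[0.19,-0.028,-0.01],[0.1,-0.014,0],[0,0,0],[0,0,0]],"rotation":[[-0.03,0,-0.04],[0,0,0],[0,0,0],[0,0,0],[0,0,0],[0,0,0],[0,0,0],[0,0,0],[0,0,0]]}'; python3 to.py .4638 .3572 .06 96.3
```

```text
time: 8.55
tcp_pos: [0.4481, 0.3532, 0.1094]
orientation: [-3.135, 0.007, 1.643]
force: [0.0, -0.4, -0.6]
width: 0.161
t 8.55 tcp [448.1 353.2 109.4] rpy [-179.6    0.4   94.1] j6 0.60 w 0.161 F [ 0.  -0.4 -0.6]
slide units [0.0161 0.0814 0.2463] rows>=1.2 rot units [-0.0043  0.0045 -0.0244] rows>=0.3
```

```bash
python3 -m inch '{"slide":[[0.016,0.08,0],[0,0,0],[0,0,0.12],[0,0,0.12],[0,0,0],[0,0,0]],"rotation":[[-0.004,0.004,-0.024],[0,0,0],[0,0,0],[0,0,0],[0,0,0],[0,0,0]]}'; python3 to.py .4638 .3572 -.012 96.3; python3 - <<'E'
from h import *
f=grab("wrist");np.savez("w5.npz",**f);cv2.imwrite("pics/w5.png",f["img"])
E
```

```text
time: 9.05
tcp_pos: [0.4635, 0.3511, 0.0584]
orientation: [-3.137, 0.004, 1.664]
force: [0.3, -0.1, -1.2]
width: 0.164
t 9.05 tcp [463.5 351.1  58.4] rpy [-179.7    0.3   95.3] j6 0.55 w 0.164 F [ 0.3 -0.1 -1.2]
slide units [0.0318 0.0062 0.352 ] rows>=1.7 rot units [-0.003   0.0028 -0.0109] rows>=0.1
```

View pics/w5.png

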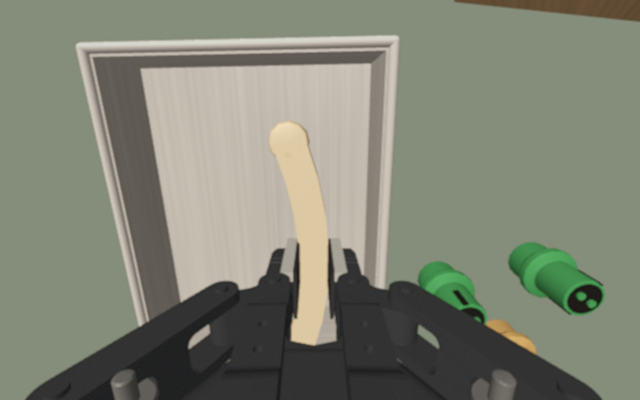

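The rib is over the bin and clear of the right wall at (385,200), with the green holders well away. I'll lower it.

```bash
python3 -m inch '{"slide":[[0.03,0.006,0.1],[0,0,0.1],[0,0,0.1],[0,0,0],[0,0,0]],"rotation":[[-0.003,0.003,-0.01],[0,0,0],[0,0,0],[0,0,0],[0,0,0]]}'; python3 to.py .4638 .3572 -.0155 96.3
```

```text
time: 9.52
tcp_pos: [0.4672, 0.3569, 0.0033]
orientation: [3.136, -0.003, 1.673]
force: [0.1, 0.2, 0.7]
width: 0.16
t 9.52 tcp [467.2 356.9   3.3] rpy [179.7  -0.2  95.9] j6 0.55 w 0.160 F [0.1 0.2 0.7]
slide units [ 0.0028 -0.0173  0.0941] rows>=0.5 rot units [ 0.0035 -0.0021 -0.0049] rows>=0.1
```

```bash
python3 -m inch '{"slide":[[0,-0.015,0.05],[0,0,0.03],[0,0,0],[0,0,0]],"rotation":[[0.003,-0.002,-0.004],[0,0,0],[0,0,0],[0,0,0]]}'; python3 to.py .4638 .3572 -.0155 96.3
```

```text
time: 9.85
tcp_pos: [0.466, 0.3577, -0.0096]
orientation: [3.137, -0.002, 1.679]
force: [0.6, 1.0, -0.2]
width: 0.16
t 9.85 tcp [466.  357.7  -9.6] rpy [ 1.798e+02 -1.000e-01  9.620e+01] j6 0.54 w 0.160 F [ 0.6  1.  -0.2]
slide units [-0.0011 -0.0115  0.0296] rows>=0.2 rot units [ 0.0027 -0.0015 -0.0014] rows>=0.0
```

```bash
python3 -m inch '{"slide":[[0,0,0.012],[0,0,0],[0,0,0]],"rotation":[[0,0,0],[0,0,0],[0,0,0]]}'; python3 to.py .4638 .3572 -.0165 96.3
```

```text
time: 10.1
tcp_pos: [0.4667, 0.3582, -0.011]
orientation: [3.136, -0.003, 1.679]
force: [0.5, 0.2, -0.5]
width: 0.163
t 10.10 tcp [466.7 358.2 -11. ] rpy [179.7  -0.2  96.2] j6 0.54 w 0.163 F [ 0.5  0.2 -0.5]
slide units [-0.0036 -0.015   0.0274] rows>=0.2 rot units [ 0.0037 -0.002  -0.0014] rows>=0.1
```

```bash
python3 -m inch '{"slide":[[0,-0.01,0.025],[0,0,0.01],[0,0,0]],"rotation":[[0.003,-0.002,0],[0,0,0],[0,0,0]]}'; python3 to.py .4638 .3572 -.0165 96.3; python3 - <<'E'
from h import *
f=grab("scene");np.savez("s5.npz",**f);cv2.imwrite("pics/s5.png",cv2.resize(f["img"][170:300,420:580],None,fx=5,fy=4.5))
E
```

```text
time: 10.35
tcp_pos: [0.4649, 0.3584, -0.0165]
orientation: [3.14, -0.0, 1.678]
force: [0.1, -0.0, -0.6]
width: 0.164
t 10.35 tcp [464.9 358.4 -16.5] rpy [179.9  -0.   96.2] j6 0.55 w 0.164 F [ 0.1 -0.  -0.6]
slide units [-0.0052 -0.0059  0.    ] rows>=0.0 rot units [ 0.0007 -0.0001 -0.0015] rows>=0.0
```

View pics/s5.png

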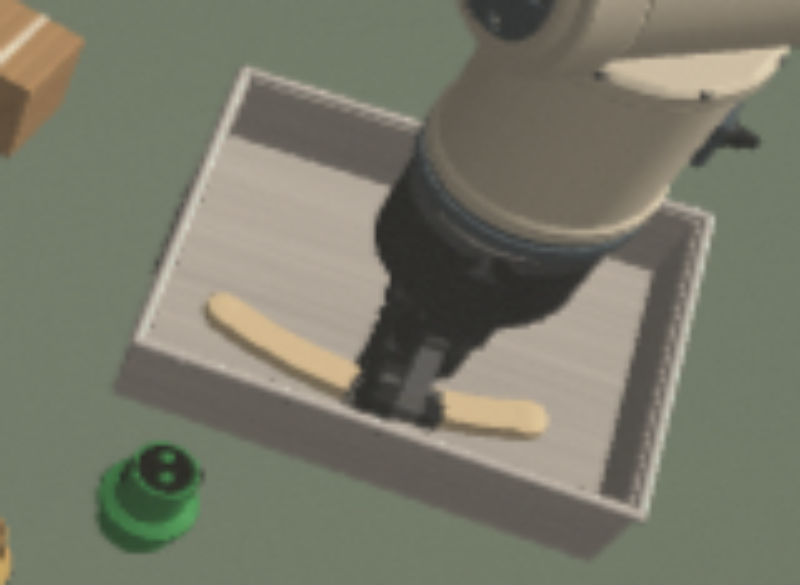

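```bash
python3 -m inch '{"slide":[[0,0,0.012],[0,0,0]],"rotation":[[0,0,0],[0,0,0]]}'; python3 to.py .4638 .3572 -.0165 96.3
```

```text
time: 10.57
tcp_pos: [0.4651, 0.3586, -0.016]
orientation: [3.14, -0.0, 1.679]
force: [0.0, -0.1, 0.4]
width: 0.163
t 10.57 tcp [465.1 358.6 -16. ] rpy [179.9  -0.   96.2] j6 0.55 w 0.163 F [ 0.  -0.1  0.4]
slide units [-0.0064 -0.0074  0.0026] rows>=0.0 rot units [ 0.0009 -0.0001 -0.0014] rows>=0.0
```

It's on the floor (commanded lower, not moving). I'll release with a partial opening and lift.

```bash
python3 -m inch '{"slide":[[0,0,0],[0,0,0],[0,0,0],[0,0,0],[0,0,0]],"rotation":[[0,0,0],[0,0,0],[0,0,0],[0,0,0],[0,0,0]]}' -0.4 30; python3 -m inch '{"slide":[[0,0,-0.05],[0,0,-0.1],[0,0,-0.15],[0,0,-0.2],[0,0,-0.2],[0,0,0],[0,0,0]],"rotation":[[0,0,0],[0,0,0],[0,0,0],[0,0,0],[0,0,0],[0,0,0],[0,0,0]]}';python3 - <<'E'
from h import *
f=grab("wrist");np.savez("w6.npz",**f);cv2.imwrite("pics/w6.png",f["img"])
P=cloud(f)
print(P[100:300:20,300,2].round(3))
f=grab("side");np.savez("sd6.npz",**f)
E
python3 to.py .6184 -.2474 .12 60
```

```text
time: 10.98
tcp_pos: [0.4654, 0.3589, -0.0163]
orientation: [3.14, -0.0, 1.679]
force: [-1.2, -0.8, 4.5]
width: 0.297
time: 11.57
tcp_pos: [0.463, 0.3573, 0.1299]
orientation: [-3.138, 0.003, 1.679]
force: [-0.8, -0.3, -0.8]
width: 0.302
[0.004 0.015 0.004 0.004 0.004 0.004 0.005 0.012 0.004 0.025]
t 11.67 tcp [463.1 357.4 128.9] rpy [-179.8    0.2   96.2] j6 0.55 w 0.299 F [-0.2  0.4 -0.4]
slide units [-3.0896  0.4469  0.0523] rows>=15.0 rot units [-0.002   0.0028  0.4019] rows>=5.1
```

View pics/w6.png

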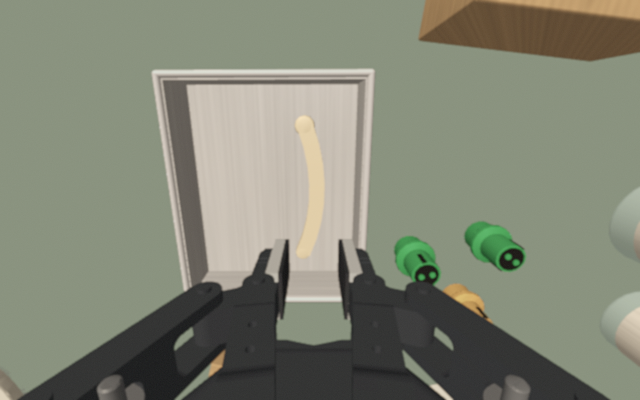

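The rib lies flat on the bin floor (300,185), top at z≈0.015 as expected. The brass holder is nearby, at (462,300) in this view, so I'll take it next.

```bash
python3 to.py .6388 .2457 .13 96.3; python3 - <<'E'
from h import *
P,_=pts("scene0.npz",(435,300,462,330));q=P.reshape(-1,3);print(np.median(q[q[:,2]>.05],0));
P,_=pts("scene0.npz",(438,262,465,292));q=P.reshape(-1,3);print(np.median(q[q[:,2]>.05],0))
P=cloud(dict(np.load("w6.npz")))
E
```

```text
t 11.67 tcp [463.1 357.4 128.9] rpy [-179.8    0.2   96.2] j6 0.55 w 0.299 F [-0.2  0.4 -0.4]
slide units [-0.6495  0.8131 -0.0071] rows>=5.0 rot units [-0.0027  0.002  -0.0014] rows>=0.0
[0.64726623 0.32216751 0.0544638 ]
[0.57559387 0.29721817 0.05444917]
```

```bash
python3 -m inch '{"slide":[[-0.06,0.08,0],[-0.12,0.15,0],[-0.12,0.15,0],[-0.12,0.15,0],[-0.12,0.15,0],[-0.1,0.12,0],[0,0,0],[0,0,0]],"rotation":[[0,0,0],[0,0,0],[0,0,0],[0,0,0],[0,0,0],[0,0,0],[0,0,0],[0,0,0]]}' 0.1; python3 to.py .6388 .2457 .13 96.3;python3 - <<'E'
from h import *
f=grab("wrist");np.savez("w7.npz",**f);cv2.imwrite("pics/w7.png",f["img"])
P=cloud(f);q=P.reshape(-1,3);q=q[(abs(q[:,2]-.055)<.004)&(np.hypot(q[:,0]-.639,q[:,1]-.246)<.035)]
print(len(q),cv2.minEnclosingCircle((q[:,:2]*1000).astype(np.float32)),q.mean(0))
E
```

```text
time: 12.33
tcp_pos: [0.6359, 0.2399, 0.1144]
orientation: [-3.119, 0.009, 1.682]
force: [-0.3, 0.0, -0.6]
width: 0.546
t 12.33 tcp [635.9 239.9 114.4] rpy [-178.7    0.5   96.4] j6 0.25 w 0.546 F [-0.3  0.  -0.6]
slide units [ 0.0267  0.0159 -0.0784] rows>=0.4 rot units [-0.0143  0.0058  0.001 ] rows>=0.2
889 ((636.9691162109375, 246.48529052734375), 14.08481502532959) [0.63706284 0.24727467 0.05553686]
```

View pics/w7.png

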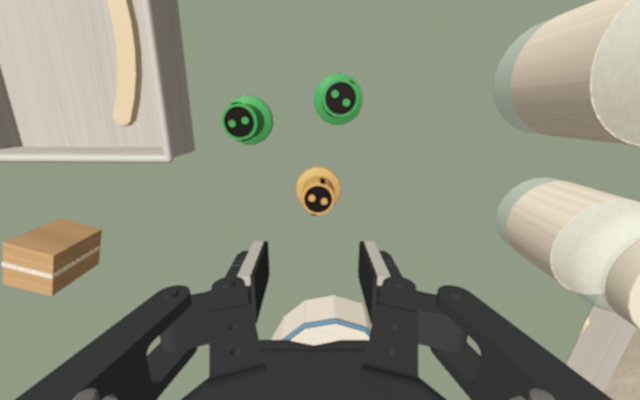

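The brass holder is at (318,190), dead ahead; barrel circle fit r=14 mm at (637.0,246.5), matching 27 mm diameter.

```bash
python3 to.py .637 .2465 .04 96.3; python3 -m inch '{"slide":[[0.03,0.005,0],[0,0,0],[0,0,0.12],[0,0,0.12],[0,0,0.1],[0,0,0],[0,0,0]],"rotation":[[-0.014,0.006,0],[0,0,0],[0,0,0],[0,0,0],[0,0,0],[0,0,0],[0,0,0]]}'; python3 to.py .637 .2465 .007 96.3
```

```text
t 12.38 tcp [635.5 239.8 114.2] rpy [-178.7    0.5   96.4] j6 0.25 w 0.551 F [ 0.1 -0.4 -0.5]
slide units [0.0358 0.0194 0.3704] rows>=1.8 rot units [-0.0144  0.0061  0.0013] rows>=0.2
time: 12.97
tcp_pos: [0.6279, 0.2497, 0.0413]
orientation: [-3.133, 0.002, 1.689]
force: [-0.8, -0.1, 0.6]
width: 0.549
t 12.97 tcp [627.9 249.7  41.3] rpy [-1.795e+02  1.000e-01  9.680e+01] j6 0.26 w 0.549 F [-0.8 -0.1  0.6]
slide units [-0.0209  0.045   0.1712] rows>=0.9 rot units [-0.0055  0.0011  0.0052] rows>=0.1
```

```bash
python3 -m inch '{"slide":[[-0.02,0.045,0],[0,0,0],[0,0,0]],"rotation":[[-0.005,0,0.005],[0,0,0],[0,0,0]]}'; python3 to.py .637 .2465 .007 96.3;  python3 -m inch '{"slide":[[0,0,0.08],[0,0,0.08],[0,0,0],[0,0,0]],"rotation":[[0,0,0],[0,0,0],[0,0,0],[0,0,0]]}'; python3 to.py .637 .2465 .007 96.3; python3 - <<'E'
from h import *
f=grab("wrist");np.savez("w8.npz",**f);cv2.imwrite("pics/w8.png",f["img"])
E
```

```text
time: 13.22
tcp_pos: [0.6378, 0.2479, 0.0435]
orientation: [3.141, 0.002, 1.682]
force: [0.3, 0.4, -0.4]
width: 0.551
t 13.22 tcp [637.8 247.9  43.5] rpy [1.80e+02 1.00e-01 9.64e+01] j6 0.26 w 0.551 F [ 0.3  0.4 -0.4]
slide units [-0.0062 -0.0049  0.1825] rows>=0.9 rot units [0.0003 0.001  0.001 ] rows>=0.0
time: 13.55
tcp_pos: [0.6422, 0.2491, 0.0166]
orientation: [3.132, -0.001, 1.682]
force: [-0.3, 0.8, 0.4]
width: 0.549
t 13.55 tcp [642.2 249.1  16.6] rpy [179.5  -0.   96.4] j6 0.26 w 0.549 F [-0.3  0.8  0.4]
slide units [-0.01   -0.0279  0.0479] rows>=0.3 rot units [ 0.0059 -0.0004  0.0006] rows>=0.1
```

View pics/w8.png

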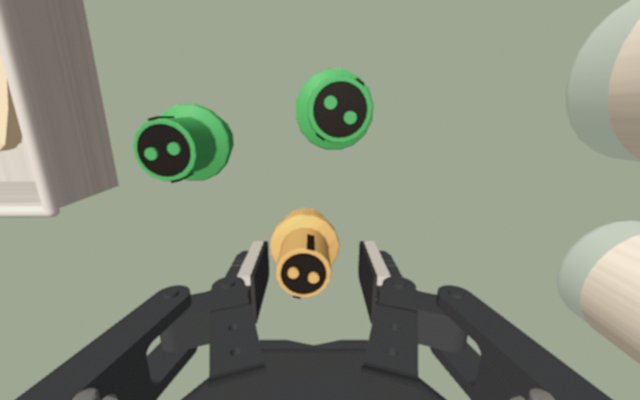

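```bash
python3 -m inch '{"slide":[[-0.01,-0.028,0],[0,0,0.045],[0,0,0],[0,0,0]],"rotation":[[0.005,0,0],[0,0,0],[0,0,0],[0,0,0]]}'; python3 to.py .637 .2465 .007 96.3;  python3 -m inch '{"slide":[[0,0,0],[0,0,0],[0,0,0],[0,0,0],[0,0,0],[0,0,0],[0,0,0]],"rotation":[[0,0,0],[0,0,0],[0,0,0],[0,0,0],[0,0,0],[0,0,0],[0,0,0]]}' -1 35; python3 to.py .637 .2465 .007 96.3
```

```text
time: 13.93
tcp_pos: [0.638, 0.2467, 0.0104]
orientation: [3.137, -0.002, 1.681]
force: [1.3, 0.5, -0.6]
width: 0.551
t 13.93 tcp [638.  246.7  10.4] rpy [ 1.797e+02 -1.000e-01  9.630e+01] j6 0.26 w 0.551 F [ 1.3  0.5 -0.6]
slide units [-0.0004 -0.005   0.0168] rows>=0.1 rot units [ 0.0028 -0.0011  0.0004] rows>=0.0
time: 14.52
tcp_pos: [0.6381, 0.2468, 0.0107]
orientation: [3.137, -0.002, 1.681]
force: [0.7, 0.1, -0.7]
width: 0.291
t 14.52 tcp [638.1 246.8  10.7] rpy [ 1.797e+02 -1.000e-01  9.630e+01] j6 0.26 w 0.291 F [ 0.7  0.1 -0.7]
slide units [-0.0009 -0.0057  0.0185] rows>=0.1 rot units [ 0.0029 -0.0011  0.0004] rows>=0.0
```

```bash
python3 -m inch '{"slide":[[0,0,-0.05],[0,0,-0.1],[0,0,-0.15],[0,0,-0.15],[0,0,-0.12],[0,0,0],[0,0,0]],"rotation":[[0,0,0],[0,0,0],[0,0,0],[0,0,0],[0,0,0],[0,0,0],[0,0,0]]}';  python3 to.py .4268 -.3548 .12 96.3; python3 - <<'E'
from h import *
f=grab("wrist");np.savez("w9.npz",**f);cv2.imwrite("pics/w9.png",f["img"])
E
```

```text
time: 15.1
tcp_pos: [0.6363, 0.2461, 0.1316]
orientation: [3.14, -0.001, 1.682]
force: [-0.4, 0.7, -0.4]
width: 0.295
t 15.10 tcp [636.3 246.1 131.6] rpy [ 1.799e+02 -1.000e-01  9.630e+01] j6 0.26 w 0.295 F [-0.4  0.7 -0.4]
slide units [-2.8703 -1.3731  0.0534] rows>=15.3 rot units [ 0.001  -0.0006  0.0005] rows>=0.0
```

View pics/w9.png

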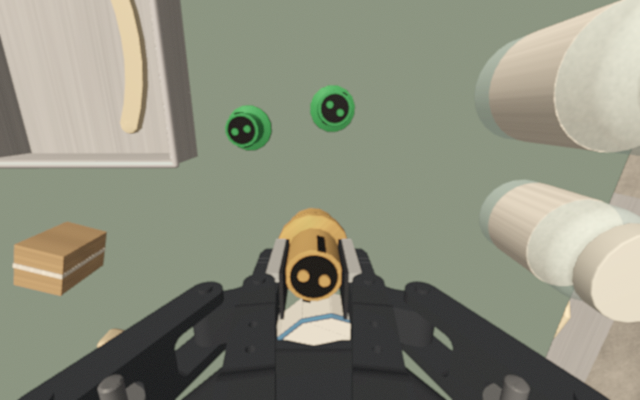

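The holder is held upright by its barrel. Now to the box.

```bash
python3 -m inch '{"slide":[[-0.08,-0.04,0],[-0.18,-0.086,0],[-0.18,-0.086,0],[-0.18,-0.086,0],[-0.18,-0.086,0],[-0.18,-0.086,0],[-0.18,-0.086,0],[-0.18,-0.086,0],[-0.18,-0.086,0],[-0.18,-0.086,0]],"rotation":[[0,0,0],[0,0,0],[0,0,0],[0,0,0],[0,0,0],[0,0,0],[0,0,0],[0,0,0],[0,0,0],[0,0,0]]}';  python3 to.py .4268 -.3548 .13 96.3
```

```text
time: 15.98
tcp_pos: [0.504, -0.1148, 0.1209]
orientation: [-3.134, -0.005, 1.692]
force: [0.9, -1.3, -1.2]
width: 0.295
t 15.98 tcp [ 504.  -114.8  120.9] rpy [-179.6   -0.3   97. ] j6 -0.35 w 0.295 F [ 0.9 -1.3 -1.2]
slide units [-1.1441 -0.5293 -0.047 ] rows>=6.1 rot units [-0.0047 -0.0031  0.0075] rows>=0.1
```

```bash
python3 -m inch '{"slide":[[-0.18,-0.083,-0.008],[-0.18,-0.083,-0.008],[-0.18,-0.083,-0.008],[-0.18,-0.083,-0.008],[-0.18,-0.083,-0.008],[-0.15,-0.07,0],[-0.07,-0.03,0],[0,0,0],[0,0,0]],"rotation":[[-0.005,-0.003,0.007],[0,0,0],[0,0,0],[0,0,0],[0,0,0],[0,0,0],[0,0,0],[0,0,0],[0,0,0]]}';  python3 to.py .4268 -.3548 .07 96.3
```

```text
time: 16.73
tcp_pos: [0.4115, -0.3636, 0.1203]
orientation: [-3.131, -0.007, 1.674]
force: [-0.7, 0.8, -0.7]
width: 0.293
t 16.73 tcp [ 411.5 -363.6  120.3] rpy [-179.4   -0.4   95.9] j6 -0.82 w 0.293 F [-0.7  0.8 -0.7]
slide units [0.0344 0.0831 0.251 ] rows>=1.3 rot units [-0.0068 -0.0044 -0.0045] rows>=0.1
```

```bash
python3 -m inch '{"slide":[[0.034,0.08,0],[0,0,0],[0,0,0.12],[0,0,0.12],[0,0,0],[0,0,0]],"rotation":[[-0.007,-0.004,-0.004],[0,0,0],[0,0,0],[0,0,0],[0,0,0],[0,0,0]]}';  python3 to.py .4268 -.3548 .0167 96.3; python3 - <<'E'
from h import *
f=grab("scene");np.savez("s10.npz",**f);a=cv2.resize(f["img"][50:160,170:300],None,fx=3,fy=4)
f=grab("wrist");cv2.imwrite("pics/w10.png",np.hstack([a,cv2.resize(f["img"],(410,440))]))
E
```

```text
time: 17.23
tcp_pos: [0.4271, -0.3485, 0.0691]
orientation: [-3.139, -0.005, 1.685]
force: [0.9, -0.1, 0.1]
width: 0.295
t 17.23 tcp [ 427.1 -348.5   69.1] rpy [-179.8   -0.3   96.5] j6 -0.80 w 0.295 F [ 0.9 -0.1  0.1]
slide units [-0.0325 -0.0042  0.2617] rows>=1.3 rot units [-0.0018 -0.0031  0.0025] rows>=0.1
```

View pics/w10.png

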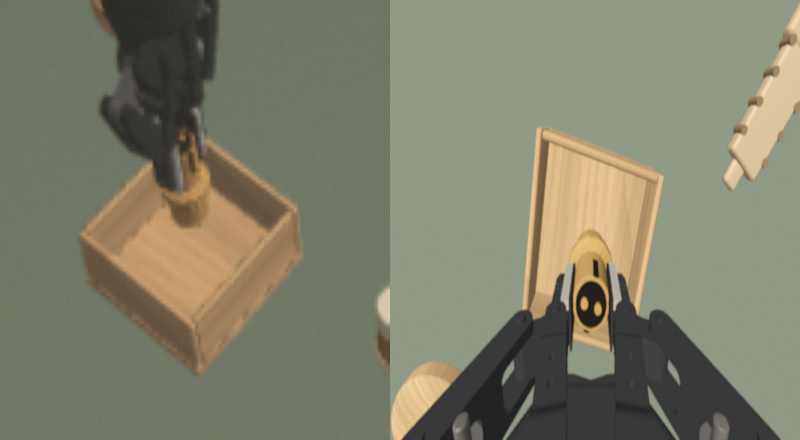

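The holder hangs over the box interior. I'll lower it.

```bash
python3 -m inch '{"slide":[[-0.03,-0.004,0.06],[0,0,0.08],[0,0,0.06],[0,0,0.03],[0,0,0],[0,0,0]],"rotation":[[-0.002,-0.003,0.002],[0,0,0],[0,0,0],[0,0,0],[0,0,0],[0,0,0]]}';  python3 to.py .4268 -.3548 .0167 96.3
```

```text
time: 17.83
tcp_pos: [0.4308, -0.357, 0.0282]
orientation: [3.135, 0.007, 1.683]
force: [0.7, -1.5, -0.5]
width: 0.294
t 17.83 tcp [ 430.8 -357.    28.2] rpy [179.6   0.4  96.4] j6 -0.81 w 0.294 F [ 0.7 -1.5 -0.5]
slide units [ 0.0134 -0.0189  0.0573] rows>=0.3 rot units [0.0043 0.0044 0.0012] rows>=0.1
```

```bash
python3 -m inch '{"slide":[[0.01,-0.018,0.035],[0,0,0.015],[0,0,0],[0,0,0]],"rotation":[[0.004,0.004,0.001],[0,0,0],[0,0,0],[0,0,0]]}';  python3 to.py .4268 -.3548 .0167 96.3
```

```text
time: 18.17
tcp_pos: [0.4275, -0.3559, 0.019]
orientation: [3.14, 0.001, 1.681]
force: [-0.2, -0.7, 0.2]
width: 0.296
t 18.17 tcp [ 427.5 -355.9   19. ] rpy [1.799e+02 1.000e-01 9.630e+01] j6 -0.81 w 0.296 F [-0.2 -0.7  0.2]
slide units [ 0.006  -0.0027  0.0117] rows>=0.1 rot units [0.0008 0.0009 0.0001] rows>=0.0
```

```bash
python3 -m inch '{"slide":[[0,0,0.012],[0,0,0],[0,0,0]],"rotation":[[0.001,0.001,0],[0,0,0],[0,0,0]]}';  python3 to.py .4268 -.3548 .0167 96.3;python3 -m inch '{"slide":[[0,0,0.006],[0,0,0]],"rotation":[[0,0,0],[0,0,0]]}'
```

```text
time: 18.42
tcp_pos: [0.4278, -0.3563, 0.0169]
orientation: [3.141, 0.0, 1.681]
force: [0.3, -0.2, -0.3]
width: 0.292
t 18.42 tcp [ 427.8 -356.3   16.9] rpy [180.    0.   96.3] j6 -0.81 w 0.292 F [ 0.3 -0.2 -0.3]
slide units [ 0.0078 -0.0043  0.0012] rows>=0.0 rot units [0.0002 0.0003 0.0001] rows>=0.0
time: 18.58
tcp_pos: [0.4281, -0.3568, 0.0168]
orientation: [3.141, 0.001, 1.681]
force: [-0.0, -0.5, -0.3]
width: 0.295
```

```bash
python3 -m inch '{"slide":[[0,0,0],[0,0,0],[0,0,0],[0,0,0],[0,0,0]],"rotation":[[0,0,0],[0,0,0],[0,0,0],[0,0,0],[0,0,0]]}' 0.05 30; python3 -m inch '{"slide":[[0,0,-0.06],[0,0,-0.12],[0,0,-0.18],[0,0,-0.18],[0,0,0],[0,0,0]],"rotation":[[0,0,0],[0,0,0],[0,0,0],[0,0,0],[0,0,0],[0,0,0]]}'; python3 to.py .6184 -.2474 .12 60;python3 - <<'E'
from h import *
f=grab("wrist");np.savez("w11.npz",**f);cv2.imwrite("pics/w11.png",f["img"])
P=cloud(f);q=P.reshape(-1,3);q=q[(q[:,2]>.055)&(q[:,2]<.067)&(np.hypot(q[:,0]-.427,q[:,1]+.355)<.04)]
print(len(q),cv2.minEnclosingCircle((q[:,:2]*1000).astype(np.float32)),np.median(q,0))
E
```

```text
time: 19.0
tcp_pos: [0.4284, -0.3569, 0.017]
orientation: [3.14, 0.002, 1.681]
force: [0.7, -0.4, -0.8]
width: 0.527
time: 19.5
tcp_pos: [0.4271, -0.3558, 0.1315]
orientation: [-3.14, -0.001, 1.681]
force: [-0.2, 0.1, -0.2]
width: 0.528
t 19.50 tcp [ 427.1 -355.8  131.5] rpy [-1.799e+02 -1.000e-01  9.630e+01] j6 -0.81 w 0.528 F [-0.2  0.1 -0.2]
slide units [0.4331 1.0103 0.0567] rows>=5.3 rot units [-1.000e-03 -3.000e-04  4.036e-01] rows>=5.1
808 ((427.34991455078125, -356.9105529785156), 14.167230606079102) [ 0.42699039 -0.35574074  0.06153591]
```

View pics/w11.png

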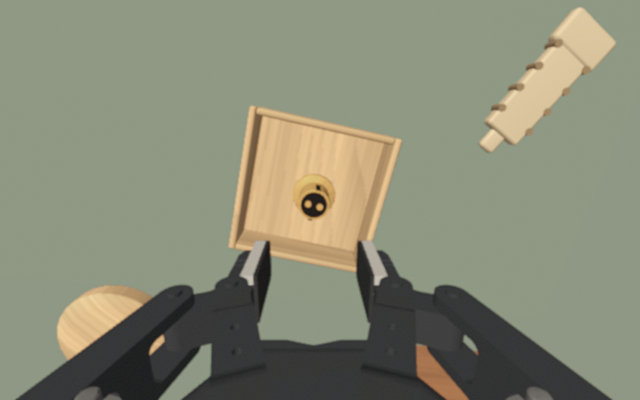

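The holder stands mid-box, top at z=0.0615 (6+55 mm). Next is the breastbone; I'll grasp 12 mm toward the head, near its computed centre of mass (about -15 mm).

```bash
python3 to.py .6244 -.237 .12 60; python3 -m inch '{"slide":[[0.05,0.08,0],[0.09,0.18,0],[0.09,0.18,0],[0.09,0.18,0],[0.09,0.18,0],[0.06,0.14,0],[0,0,0],[0,0,0]],"rotation":[[0,0,0],[0,0,0],[0,0,0],[0,0,0],[0,0,0],[0,0,0],[0,0,0],[0,0,0]]}' 0.3; python3 -m inch '{"slide":[[0,0,0],[0,0,0],[0,0,0],[0,0,0],[0,0,0],[0,0,0],[0,0,0]],"rotation":[[0,0,0.07],[0,0,0.07],[0,0,0.07],[0,0,0.07],[0,0,0.07],[0,0,0.05],[0,0,0]]}';python3 to.py .6244 -.237 .10 60
```

```text
t 19.55 tcp [ 427.7 -356.2  131.9] rpy [-180.     0.    96.3] j6 -0.81 w 0.525 F [ 1.3 -0.3  1.1]
slide units [0.4842 1.043  0.0589] rows>=5.5 rot units [-2.000e-04  1.000e-04  4.036e-01] rows>=5.1
time: 20.22
tcp_pos: [0.6081, -0.2361, 0.1261]
orientation: [-3.135, -0.003, 1.677]
force: [-0.4, -0.2, -0.1]
width: 0.651
time: 20.8
tcp_pos: [0.5983, -0.2383, 0.1198]
orientation: [-3.122, 0.005, 1.017]
force: [-0.3, -0.3, 0.2]
width: 0.647
t 20.80 tcp [ 598.3 -238.3  119.8] rpy [-178.9    0.3   58.3] j6 0.17 w 0.647 F [-0.3 -0.3  0.2]
slide units [0.0746 0.1098 0.0963] rows>=0.8 rot units [-0.0126  0.0031 -0.0192] rows>=0.3
```

```bash
python3 -m inch '{"slide":[[0.074,0.108,0.03],[0,0,0.06],[0,0,0],[0,0,0]],"rotation":[[-0.012,0.003,-0.019],[0,0,0],[0,0,0],[0,0,0]]}';python3 to.py .6244 -.237 .02 60;python3 - <<'E'
from h import *
f=grab("wrist");np.savez("w12.npz",**f);cv2.imwrite("pics/w12.png",f["img"])
from scipy.optimize import least_squares
P=cloud(f)
q=P.reshape(-1,3);q=q[np.isfinite(q[:,0])&(q[:,2]<.03)&(np.hypot(q[:,0]-.62,q[:,1]+.245)<.1)]
br=q[(q[:,2]>.006)];tab=q[(q[:,2]<.003)]
def sd(l):
    rs=[(-57.5,0,14.5,25),(0,0,43,19),(52,0,9,8)];o=[]
    for cx,cy,hx,hy in rs:
        a=np.abs(l-[cx,cy])-[hx,hy];o.append(np.linalg.norm(np.maximum(a,0),axis=1)+np.minimum(a.max(1),0))
    return np.min(o,axis=0)
def r2(p):
    c,s=np.cos(p[2]),np.sin(p[2]);A=np.array([[c,-s],[s,c]])
    f=lambda z:sd((z[:,:2]-p[:2])@A*1000)
    return np.r_[np.clip(f(br),0,10),np.clip(-f(tab),0,10)]
b=least_squares(r2,[.619,-.248,np.radians(-120.8)],diff_step=1e-3);print("breast",b.x[:2],np.degrees(b.x[2]),"rms",np.sqrt(np.mean(b.fun**2)),len(br),len(tab))
E
```

```text
time: 21.13
tcp_pos: [0.6203, -0.2394, 0.0992]
orientation: [-3.137, 0.001, 1.053]
force: [-0.3, -0.6, 0.3]
width: 0.653
t 21.13 tcp [ 620.3 -239.4   99.2] rpy [-1.797e+02  1.000e-01  6.040e+01] j6 0.15 w 0.653 F [-0.3 -0.6  0.3]
slide units [0.0211 0.0139 0.3957] rows>=1.9 rot units [-0.0028  0.0009  0.0039] rows>=0.1
breast [ 0.61847903 -0.24725801] -120.10034709443987 rms 0.0816391873880406 6269 27636
```

View pics/w12.png

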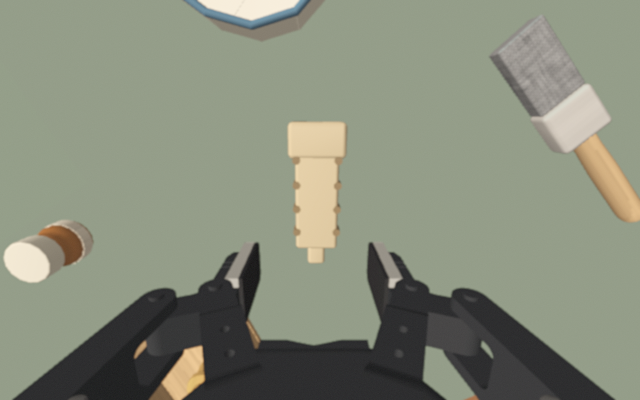

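The breastbone lies lengthwise at (317,190), aligned with the jaws, and the fit repeats to 0.2 mm. Descending.

```bash
python3 -m inch '{"slide":[[0.02,0.014,0.12],[0,0,0.15],[0,0,0.12],[0,0,0],[0,0,0]],"rotation":[[-0.003,0.001,0.004],[0,0,0],[0,0,0],[0,0,0],[0,0,0]]}';python3 to.py .6245 -.2368 -.021 60
```

```text
time: 21.6
tcp_pos: [0.623, -0.2389, 0.022]
orientation: [3.14, 0.0, 1.048]
force: [0.4, 0.3, 1.8]
width: 0.647
t 21.60 tcp [ 623.  -238.9   22. ] rpy [179.9   0.   60.1] j6 0.15 w 0.647 F [0.4 0.3 1.8]
slide units [0.0127 0.0009 0.215 ] rows>=1.0 rot units [0.0011 0.0001 0.0007] rows>=0.0
```

```bash
python3 -m inch '{"slide":[[0.012,0,0.08],[0,0,0.07],[0,0,0.03],[0,0,0],[0,0,0]],"rotation":[[0.001,0,0],[0,0,0],[0,0,0],[0,0,0],[0,0,0]]}';python3 to.py .6245 -.2368 -.021 60
```

```text
time: 22.02
tcp_pos: [0.6259, -0.2377, -0.0131]
orientation: [3.138, -0.0, 1.049]
force: [0.5, -0.8, -0.2]
width: 0.646
t 22.02 tcp [ 625.9 -237.7  -13.1] rpy [179.8  -0.   60.1] j6 0.16 w 0.646 F [ 0.5 -0.8 -0.2]
slide units [ 0.0002 -0.0086  0.0395] rows>=0.2 rot units [ 0.0026 -0.0003  0.001 ] rows>=0.0
```

```bash
python3 -m inch '{"slide":[[0,-0.008,0.03],[0,0,0.01],[0,0,0]],"rotation":[[0.003,0,0],[0,0,0],[0,0,0]]}';python3 to.py .6245 -.2368 -.021 60; python3 - <<'E'
from h import *
f=grab("wrist");np.savez("w13.npz",**f);cv2.imwrite("pics/w13.png",f["img"])
f=grab("side");cv2.imwrite("pics/sd13.png",cv2.resize(f["img"][90:170,270:390],None,fx=6,fy=6))
E
```

```text
time: 22.27
tcp_pos: [0.6253, -0.2371, -0.0206]
orientation: [3.141, -0.001, 1.049]
force: [0.3, -1.0, 0.3]
width: 0.651
t 22.27 tcp [ 625.3 -237.1  -20.6] rpy [180.   -0.   60.1] j6 0.16 w 0.651 F [ 0.3 -1.   0.3]
slide units [-0.0008 -0.0043  0.0018] rows>=0.0 rot units [ 0.0004 -0.0004  0.0012] rows>=0.0
```

View pics/w13.png

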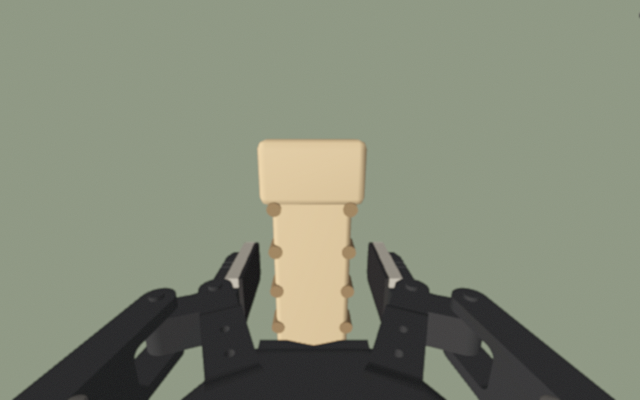

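View pics/sd13.png

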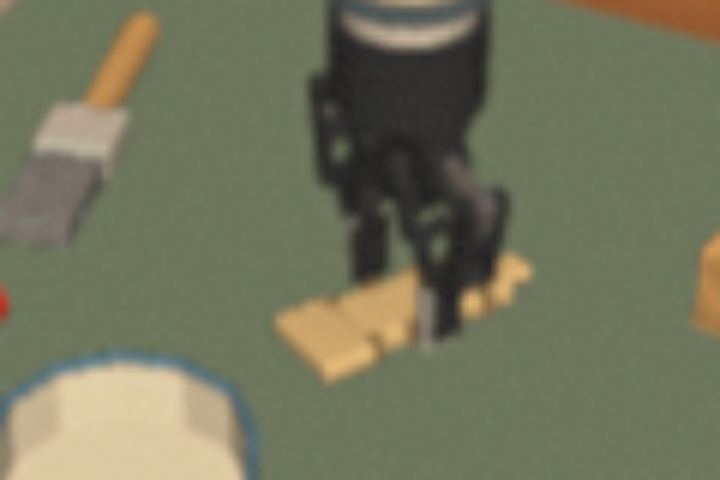

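The jaws straddle the straight part with the tips near counter level. Closing.

```bash
python3 -m inch '{"slide":[[0,0,0],[0,0,0],[0,0,0],[0,0,0],[0,0,0],[0,0,0],[0,0,0]],"rotation":[[0,0,0],[0,0,0],[0,0,0],[0,0,0],[0,0,0],[0,0,0],[0,0,0]]}' -1 50; python3 -m inch '{"slide":[[0,0,-0.03],[0,0,-0.05],[0,0,-0.08],[0,0,-0.12],[0,0,-0.15],[0,0,-0.15],[0,0,-0.08],[0,0,0],[0,0,0]],"rotation":[[0,0,0],[0,0,0],[0,0,0],[0,0,0],[0,0,0],[0,0,0],[0,0,0],[0,0,0],[0,0,0]]}'; python3 to.py .398 .350 .11 96.3; python3 - <<'E'
from h import *
f=grab("wrist");np.savez("w14.npz",**f);cv2.imwrite("pics/w14.png",f["img"])
f=grab("side");cv2.imwrite("pics/sd14.png",cv2.resize(f["img"][60:160,250:400],None,fx=5,fy=5))
E
```

```text
time: 22.95
tcp_pos: [0.6261, -0.2375, -0.019]
orientation: [3.139, -0.001, 1.049]
force: [-0.1, -0.8, -1.8]
width: 0.43
time: 23.7
tcp_pos: [0.625, -0.2371, 0.1232]
orientation: [3.14, -0.001, 1.049]
force: [-0.2, 0.4, -1.4]
width: 0.428
t 23.70 tcp [ 625.  -237.1  123.2] rpy [ 1.799e+02 -1.000e-01  6.010e+01] j6 0.16 w 0.428 F [-0.2  0.4 -1.4]
slide units [ 1.9788 -2.4472  0.0634] rows>=15.1 rot units [ 1.300e-03 -2.000e-04 -4.023e-01] rows>=5.1
```

View pics/w14.png

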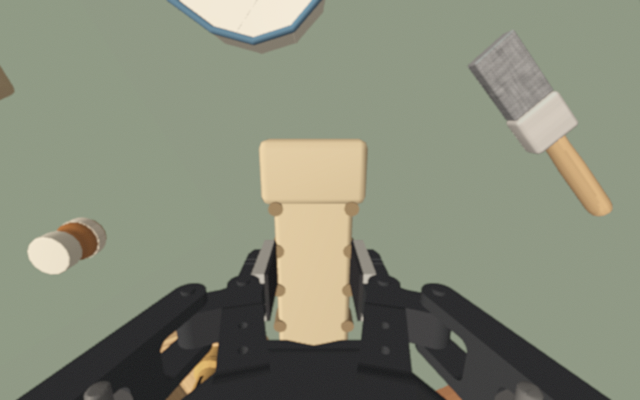

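View pics/sd14.png

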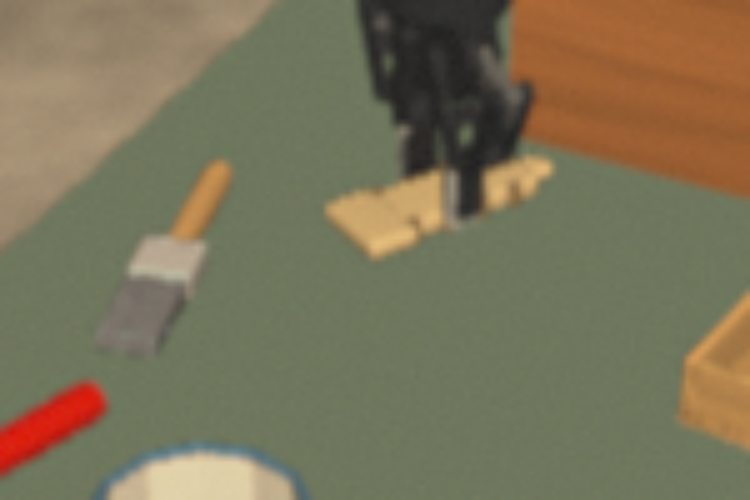

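Level grip on the breastbone. Off to the bin.

```bash
python3 -m inch '{"slide":[[0.06,-0.07,0],[0.12,-0.15,0],[0.12,-0.15,0],[0.12,-0.15,0],[0.12,-0.15,0],[0.12,-0.15,0],[0.12,-0.15,0],[0.12,-0.15,0],[0.12,-0.15,0],[0.12,-0.15,0]],"rotation":[[0,0,0],[0,0,0],[0,0,0],[0,0,0],[0,0,0],[0,0,0],[0,0,0],[0,0,0],[0,0,0],[0,0,0]]}'; python3 to.py .398 .350 .12 96.3
```

```text
time: 24.63
tcp_pos: [0.4791, 0.1086, 0.1068]
orientation: [-3.124, 0.011, 1.038]
force: [0.2, 0.1, -0.3]
width: 0.429
t 24.63 tcp [479.1 108.6 106.8] rpy [-179.     0.6   59.5] j6 0.75 w 0.429 F [ 0.2  0.1 -0.3]
slide units [ 0.8332 -0.9633 -0.0585] rows>=6.1 rot units [-0.0127  0.0031 -0.4089] rows>=5.1
```

```bash
python3 -m inch '{"slide":[[0,0,-0.03],[0,0,-0.03],[0,0,0],[0,0,0],[0,0,0],[0,0,0],[0,0,0]],"rotation":[[-0.012,0.003,-0.07],[0,0,-0.07],[0,0,-0.07],[0,0,-0.07],[0,0,-0.07],[0,0,-0.05],[0,0,0]]}'; python3 to.py .398 .350 .12 96.3
```

```text
time: 25.22
tcp_pos: [0.4665, 0.1156, 0.1088]
orientation: [-3.119, 0.005, 1.704]
force: [0.7, 1.0, -1.2]
width: 0.426
t 25.22 tcp [466.5 115.6 108.8] rpy [-178.7    0.3   97.7] j6 0.11 w 0.426 F [ 0.7  1.  -1.2]
slide units [ 1.207  -0.1846 -0.0583] rows>=5.9 rot units [-0.0142  0.0037  0.015 ] rows>=0.3
```

```bash
python3 -m inch '{"slide":[[0.1,-0.015,-0.02],[0.19,-0.03,0],[0.19,-0.03,0],[0.19,-0.03,0],[0.19,-0.03,0],[0.19,-0.03,0],[0.1,-0.015,0],[0,0,0],[0,0,0]],"rotation":[[-0.014,0.004,0.015],[0,0,0],[0,0,0],[0,0,0],[0,0,0],[0,0,0],[0,0,0],[0,0,0],[0,0,0]]}'; python3 to.py .398 .350 .06 96.3
```

```text
time: 25.97
tcp_pos: [0.3994, 0.3467, 0.1031]
orientation: [-3.129, 0.006, 1.649]
force: [0.3, -0.3, -1.4]
width: 0.428
t 25.97 tcp [399.4 346.7 103.1] rpy [-179.3    0.3   94.5] j6 0.63 w 0.428 F [ 0.3 -0.3 -1.4]
slide units [ 0.0183 -0.0031  0.2156] rows>=1.0 rot units [-0.0082  0.0036 -0.0205] rows>=0.3
```

```bash
python3 -m inch '{"slide":[[0.018,-0.003,0],[0,0,0.1],[0,0,0.1],[0,0,0],[0,0,0]],"rotation":[[-0.008,0.004,-0.02],[0,0,0],[0,0,0],[0,0,0],[0,0,0]]}'; python3 to.py .398 .350 -.01 96.3; python3 - <<'E'
from h import *
f=grab("wrist");np.savez("w15.npz",**f);cv2.imwrite("pics/w15.png",f["img"])
f=grab("scene");cv2.imwrite("pics/s15.png",cv2.resize(f["img"][170:300,420:580],None,fx=5,fy=4.5))
E
```

```text
time: 26.38
tcp_pos: [0.3986, 0.3456, 0.0606]
orientation: [-3.141, 0.001, 1.679]
force: [0.6, 0.9, -0.1]
width: 0.425
t 26.38 tcp [398.6 345.6  60.6] rpy [-180.     0.    96.2] j6 0.60 w 0.425 F [ 0.6  0.9 -0.1]
slide units [ 0.0225 -0.0006  0.3529] rows>=1.7 rot units [-0.0002  0.0005 -0.0011] rows>=0.0
```

View pics/w15.png

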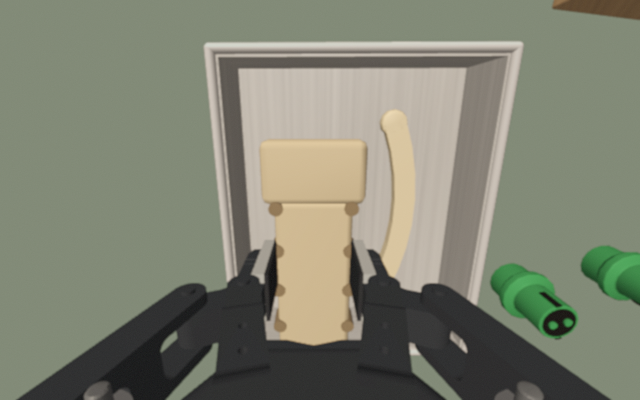

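View pics/s15.png

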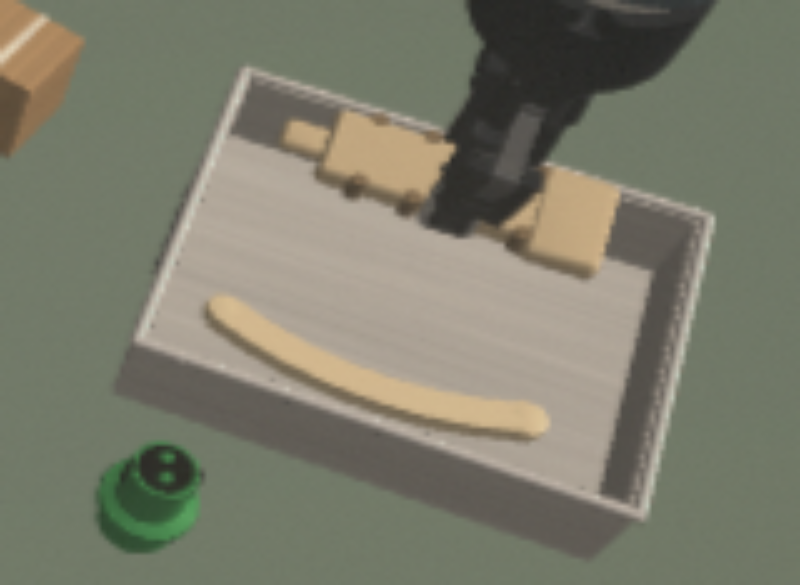

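The breastbone sits between the left wall and the rib with clearance on both sides. Lowering.

```bash
python3 -m inch '{"slide":[[0.02,0,0.08],[0,0,0.1],[0,0,0.1],[0,0,0.05],[0,0,0],[0,0,0]],"rotation":[[0,0,0],[0,0,0],[0,0,0],[0,0,0],[0,0,0],[0,0,0]]}'; python3 to.py .398 .350 -.0155 96.3
```

```text
time: 26.98
tcp_pos: [0.4037, 0.3517, -0.0002]
orientation: [3.132, -0.006, 1.676]
force: [-0.2, -0.1, 0.7]
width: 0.426
t 26.98 tcp [ 4.037e+02  3.517e+02 -2.000e-01] rpy [179.5  -0.3  96. ] j6 0.61 w 0.426 F [-0.2 -0.1  0.7]
slide units [-0.0061 -0.0301  0.0764] rows>=0.4 rot units [ 0.0061 -0.0037 -0.003 ] rows>=0.1
```

```bash
python3 -m inch '{"slide":[[0,-0.025,0.04],[0,0,0.02],[0,0,0],[0,0,0]],"rotation":[[0.006,-0.004,-0.003],[0,0,0],[0,0,0],[0,0,0]]}'; python3 to.py .398 .350 -.0155 96.3; python3 -m inch '{"slide":[[0,0,0.013],[0,0,0],[0,0,0]],"rotation":[[0.001,0,0],[0,0,0],[0,0,0]]}'; python3 to.py .398 .350 -.0155 96.3;
```

```text
time: 27.32
tcp_pos: [0.4, 0.3524, -0.0101]
orientation: [3.139, -0.001, 1.681]
force: [-0.4, 0.6, -0.2]
width: 0.426
t 27.32 tcp [400.  352.4 -10.1] rpy [ 1.799e+02 -1.000e-01  9.630e+01] j6 0.61 w 0.426 F [-0.4  0.6 -0.2]
slide units [-0.0109 -0.0114  0.0268] rows>=0.1 rot units [ 0.0016 -0.0008  0.0001] rows>=0.0
time: 27.57
tcp_pos: [0.4005, 0.3529, -0.0122]
orientation: [3.14, -0.002, 1.681]
force: [-0.7, 0.1, -0.6]
width: 0.425
t 27.57 tcp [400.5 352.9 -12.2] rpy [ 1.799e+02 -1.000e-01  9.630e+01] j6 0.61 w 0.425 F [-0.7  0.1 -0.6]
slide units [-0.0132 -0.0139  0.0167] rows>=0.1 rot units [ 0.0013 -0.0013  0.0003] rows>=0.0
```

```bash
python3 -m inch '{"slide":[[0,0,0.014],[0,0,0.004],[0,0,0]],"rotation":[[0.001,-0.001,0],[0,0,0],[0,0,0]]}'; python3 to.py .398 .350 -.0155 96.3; python3 -m inch '{"slide":[[0,0,0.01],[0,0,0]],"rotation":[[0,0,0],[0,0,0]]}'; python3 to.py .398 .350 -.0155 96.3;
```

```text
time: 27.82
tcp_pos: [0.4007, 0.3532, -0.0157]
orientation: [3.141, -0.001, 1.681]
force: [-0.7, -0.9, 2.5]
width: 0.424
t 27.82 tcp [400.7 353.2 -15.7] rpy [180.   -0.   96.3] j6 0.61 w 0.424 F [-0.7 -0.9  2.5]
slide units [-0.0141 -0.0154 -0.0012] rows>=0.1 rot units [ 0.0005 -0.0004  0.0002] rows>=0.0
time: 27.98
tcp_pos: [0.401, 0.3533, -0.0151]
orientation: [3.141, -0.001, 1.681]
force: [-0.3, -0.5, -0.7]
width: 0.429
t 27.98 tcp [401.  353.3 -15.1] rpy [180.   -0.   96.3] j6 0.61 w 0.429 F [-0.3 -0.5 -0.7]
slide units [-0.0148 -0.0165  0.0018] rows>=0.1 rot units [ 0.0005 -0.0003  0.0003] rows>=0.0
```

Contact at the expected height. Releasing with a small opening (about 48 mm), then lifting.

```bash
python3 -m inch '{"slide":[[0,0,0],[0,0,0],[0,0,0],[0,0,0]],"rotation":[[0,0,0],[0,0,0],[0,0,0],[0,0,0]]}' 0.1 30; python3 -m inch '{"slide":[[0,0,-0.04],[0,0,-0.1],[0,0,-0.18],[0,0,-0.2],[0,0,-0.18],[0,0,0],[0,0,0]],"rotation":[[0,0,0],[0,0,0],[0,0,0],[0,0,0],[0,0,0],[0,0,0],[0,0,0]]}';python3 - <<'E'
from h import *
f=grab("wrist");np.savez("w16.npz",**f);cv2.imwrite("pics/w16.png",f["img"])
P=cloud(f);print(P[150:300:15,315].round(3))
E
python3 to.py .430 .011 .12 173
```

```text
time: 28.32
tcp_pos: [0.4014, 0.3537, -0.0146]
orientation: [3.14, -0.001, 1.681]
force: [0.2, -0.6, -0.0]
width: 0.549
time: 28.9
tcp_pos: [0.3995, 0.352, 0.1315]
orientation: [-3.139, 0.002, 1.681]
force: [0.1, 0.3, -0.2]
width: 0.546
[[0.396 0.39  0.016]
 [0.398 0.376 0.016]
 [0.399 0.362 0.017]
 [0.401 0.346 0.016]
 [0.403 0.332 0.018]
 [0.404 0.315 0.017]
 [0.407 0.297 0.012]
 [0.409 0.276 0.005]
 [0.411 0.257 0.004]
 [0.411 0.256 0.031]]
t 28.95 tcp [400.  352.5 131.7] rpy [-1.799e+02  1.000e-01  9.630e+01] j6 0.61 w 0.548 F [1.  1.4 1. ]
slide units [-1.7133 -0.0388  0.0608] rows>=8.2 rot units [-1.70e-03 -1.00e-04 -8.52e-01] rows>=10.7
```

View pics/w16.png

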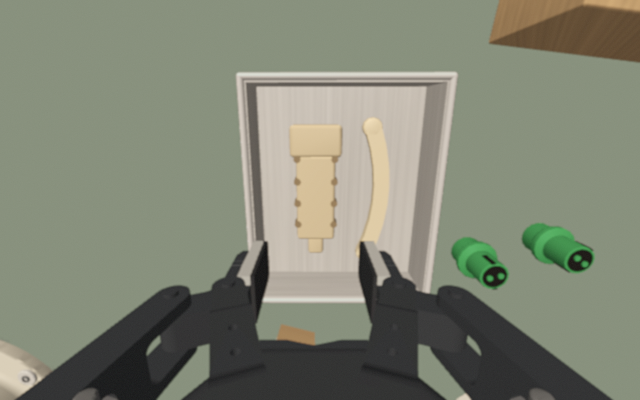

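Both lie flat side by side in the bin: breastbone (315,190), rib (375,185). Now the heel bone.

```bash
python3 -m inch '{"slide":[[-0.08,0,0],[-0.19,-0.004,0],[-0.19,-0.004,0],[-0.19,-0.004,0],[-0.19,-0.004,0],[-0.19,-0.004,0],[-0.19,-0.004,0],[-0.19,-0.004,0],[-0.19,-0.004,0],[-0.06,0,0]],"rotation":[[0,0,0],[0,0,0],[0,0,0],[0,0,0],[0,0,0],[0,0,0],[0,0,0],[0,0,0],[0,0,0],[0,0,0]]}' 0.3;python3 -m inch '{"slide":[[0,0,0],[0,0,0],[0,0,0],[0,0,0]],"rotation":[[0,0,0.06],[0,0,0.06],[0,0,0],[0,0,0]]}';python3 to.py .430 .011 .12 84.5; python3 - <<'E'
from h import *
f=grab("wrist");np.savez("w17.npz",**f);cv2.imwrite("pics/w17.png",f["img"])
P=cloud(f);q=P.reshape(-1,3);q=q[(q[:,2]>.025)&(q[:,2]<.05)&(np.hypot(q[:,0]-.43,q[:,1]-.011)<.06)]
print(len(q),cv2.minAreaRect((q[:,:2]*1000).astype(np.float32)))
E
```

```text
time: 29.78
tcp_pos: [0.4207, 0.0042, 0.1207]
orientation: [-3.121, 0.004, 1.691]
force: [0.3, 0.7, -0.3]
width: 0.656
time: 30.12
tcp_pos: [0.4143, -0.003, 0.1155]
orientation: [-3.111, 0.01, 1.491]
force: [0.4, 0.1, -0.4]
width: 0.651
t 30.12 tcp [414.3  -3.  115.5] rpy [-178.2    0.6   85.4] j6 0.08 w 0.651 F [ 0.4  0.1 -0.4]
slide units [ 0.0757  0.072  -0.0253] rows>=0.5 rot units [-0.0196  0.0068  0.0099] rows>=0.3
3171 ((426.9963684082031, 12.068416595458984), (73.3237075805664, 33.94578170776367), 81.2318344116211)
```

View pics/w17.png

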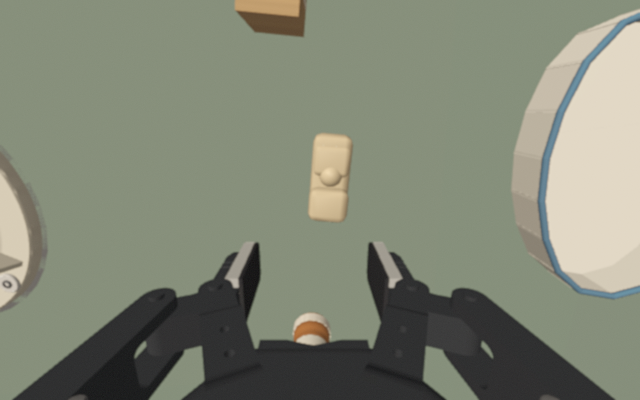

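The heel bone is at (330,178); its fitted outline 73×34 mm matches 74×34, centre (427,12), yaw 81.2°. Aligning and descending.

```bash
python3 to.py .4275 .012 .11 81.3; python3 -m inch '{"slide":[[0.075,0.069,0.02],[0,0,0],[0,0,0]],"rotation":[[-0.02,0.007,0.045],[0,0,0],[0,0,0]]}'; python3 to.py .4275 .012 .04 81.3;python3 -m inch '{"slide":[[0,0,0.1],[0,0,0.15],[0,0,0.1],[0,0,0],[0,0,0]],"rotation":[[0,0,0],[0,0,0],[0,0,0],[0,0,0],[0,0,0]]}'; python3 to.py .4275 .012 -.016 81.3
```

```text
t 30.17 tcp [414.1  -2.8 115.5] rpy [-178.2    0.6   85.4] j6 0.08 w 0.653 F [-0.6 -0.  -0.7]
slide units [0.0794 0.0616 0.0248] rows>=0.5 rot units [-0.0196  0.0074  0.0457] rows>=0.6
time: 30.42
tcp_pos: [0.4275, 0.0114, 0.1095]
orientation: [-3.14, 0.001, 1.427]
force: [0.2, -0.5, 0.2]
width: 0.652
t 30.42 tcp [427.5  11.4 109.5] rpy [-1.799e+02  1.000e-01  8.180e+01] j6 0.17 w 0.652 F [ 0.2 -0.5  0.2]
slide units [3.300e-03 1.000e-04 3.474e-01] rows>=1.7 rot units [-0.0012  0.0007  0.0054] rows>=0.1
time: 30.83
tcp_pos: [0.4269, 0.0116, 0.0385]
orientation: [-3.139, 0.002, 1.446]
force: [0.2, 0.0, 0.3]
width: 0.648
t 30.83 tcp [426.9  11.6  38.5] rpy [-1.798e+02  1.000e-01  8.290e+01] j6 0.15 w 0.648 F [0.2 0.  0.3]
slide units [0.0032 0.0035 0.2725] rows>=1.3 rot units [-0.0017  0.0014  0.0174] rows>=0.2
```

```bash
python3 -m inch '{"slide":[[0.003,0.003,0],[0,0,0]],"rotation":[[-0.002,0.001,0.017],[0,0,0]]}'; python3 to.py .4275 .012 -.016 81.3; python3 - <<'E'
from h import *
o=r.get_obs();f=grab("wrist");np.savez("w18.npz",**f);cv2.imwrite("pics/w18.png",f["img"])
P=cloud(f);M=R.from_euler('xyz',o["orientation"]).as_matrix();L=(P-o["tcp_pos"])@M
m=(P[...,2]>.03)&(P[...,2]<.044)&(abs(L[...,1])<.024)&(abs(L[...,0])<.025);print("y range",np.percentile(L[m][:,1],[1,99])*1000)
E
```

```text
time: 31.0
tcp_pos: [0.4275, 0.0121, 0.0396]
orientation: [3.142, 0.001, 1.42]
force: [-0.7, 0.4, 0.6]
width: 0.647
t 31.00 tcp [427.5  12.1  39.6] rpy [180.    0.   81.3] j6 0.18 w 0.647 F [-0.7  0.4  0.6]
slide units [-2.000e-04  1.000e-04  2.782e-01] rows>=1.3 rot units [0.     0.0005 0.0004] rows>=0.0
y range [-15.91863682  15.28640571]
```

View pics/w18.png

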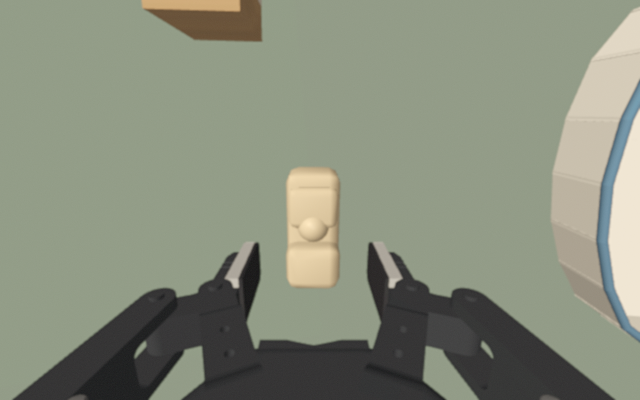

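Well aligned and centred (±16 mm). Down and grip.

```bash
python3 -m inch '{"slide":[[0,0,0.08],[0,0,0.1],[0,0,0.08],[0,0,0.01],[0,0,0],[0,0,0]],"rotation":[[0,0,0],[0,0,0],[0,0,0],[0,0,0],[0,0,0],[0,0,0]]}'; python3 to.py .4275 .012 -.016 81.3; python3 -m inch '{"slide":[[0,0,0],[0,0,0],[0,0,0],[0,0,0],[0,0,0],[0,0,0],[0,0,0]],"rotation":[[0,0,0],[0,0,0],[0,0,0],[0,0,0],[0,0,0],[0,0,0],[0,0,0]]}' -1 45;python3 to.py .4275 .012 -.016 81.3
```

```text
time: 31.55
tcp_pos: [0.4339, 0.0121, -0.0093]
orientation: [3.129, -0.001, 1.423]
force: [-0.3, 1.0, -0.4]
width: 0.649
t 31.55 tcp [433.9  12.1  -9.3] rpy [ 1.793e+02 -1.000e-01  8.150e+01] j6 0.17 w 0.649 F [-0.3  1.  -0.4]
slide units [-0.0051 -0.032   0.033 ] rows>=0.2 rot units [ 0.0081 -0.0008  0.0026] rows>=0.1
time: 32.13
tcp_pos: [0.4362, 0.0121, -0.0053]
orientation: [3.123, -0.002, 1.423]
force: [-0.4, -0.8, -1.0]
width: 0.39
t 32.13 tcp [436.2  12.1  -5.3] rpy [ 1.79e+02 -1.00e-01  8.16e+01] j6 0.17 w 0.390 F [-0.4 -0.8 -1. ]
slide units [-0.0072 -0.0439  0.0525] rows>=0.3 rot units [ 0.0116 -0.0015  0.0028] rows>=0.2
```

It drifted while settling and the grip is high and tilted 1°. I'll reopen, correct and regrip.

```bash
python3 -m inch '{"slide":[[0,0,0],[0,0,0],[0,0,0]],"rotation":[[0,0,0],[0,0,0],[0,0,0]]}' 0.3 45; python3 to.py .4305 .012 -.015 81.3;  python3 - <<'E'
from h import *
o=r.get_obs();f=grab("wrist");np.savez("w19.npz",**f);cv2.imwrite("pics/w19.png",f["img"])
P=cloud(f);M=R.from_euler('xyz',o["orientation"]).as_matrix();L=(P-o["tcp_pos"])@M
m=(P[...,2]>.03)&(P[...,2]<.044)&(np.hypot(P[...,0]-.43,P[...,1]-.012)<.03);print("y range",np.percentile(L[m][:,1],[1,99])*1000, P[m].mean(0))
E
```

```text
time: 32.38
tcp_pos: [0.4364, 0.0121, -0.0053]
orientation: [3.123, -0.002, 1.423]
force: [-0.4, 0.5, -0.2]
width: 0.652
t 32.38 tcp [436.4  12.1  -5.3] rpy [ 1.789e+02 -1.000e-01  8.160e+01] j6 0.17 w 0.652 F [-0.4  0.5 -0.2]
slide units [-0.0051 -0.0298  0.048 ] rows>=0.3 rot units [ 0.0117 -0.0015  0.0028] rows>=0.2
y range [-30.71868316  15.11023007] [0.43326879 0.01236587 0.03829623]
```

View pics/w19.png

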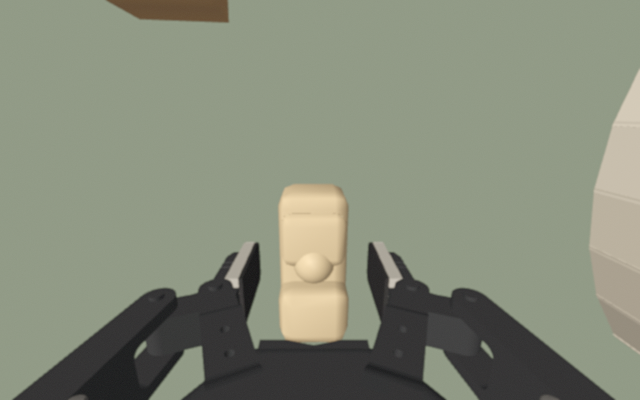

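```bash
python3 -m inch '{"slide":[[-0.004,-0.008,0.02],[0,0,0.02],[0,0,0]],"rotation":[[0.012,-0.001,0.003],[0,0,0],[0,0,0]]}'; python3 to.py .4345 .012 -.015 81.3
```

```text
time: 32.68
tcp_pos: [0.4348, 0.0115, -0.0139]
orientation: [-3.14, -0.001, 1.418]
force: [-1.1, -0.3, -0.4]
width: 0.649
t 32.68 tcp [434.8  11.5 -13.9] rpy [-179.9   -0.    81.3] j6 0.17 w 0.649 F [-1.1 -0.3 -0.4]
slide units [ 0.002  -0.0019  0.0054] rows>=0.0 rot units [-0.0012 -0.0004 -0.0005] rows>=0.0
```

```bash
python3 -m inch '{"slide":[[0,0,0],[0,0,0],[0,0,0],[0,0,0],[0,0,0],[0,0,0]],"rotation":[[0,0,0],[0,0,0],[0,0,0],[0,0,0],[0,0,0],[0,0,0]]}' -1 45;python3 to.py .6625 .003 .08 88
```

```text
time: 33.18
tcp_pos: [0.4346, 0.0115, -0.0143]
orientation: [-3.139, -0.0, 1.418]
force: [-0.1, 0.0, -0.3]
width: 0.388
t 33.18 tcp [434.6  11.5 -14.3] rpy [-179.8   -0.    81.3] j6 0.17 w 0.388 F [-0.1  0.  -0.3]
slide units [ 0.1315  1.1314 -0.475 ] rows>=5.9 rot units [-0.0019 -0.0004 -0.075 ] rows>=0.9
```

```bash
python3 -m inch '{"slide":[[0,0,-0.04],[0,0,-0.1],[0,0,-0.15],[0,0,-0.15],[0,0,-0.06],[0,0,0],[0,0,0]],"rotation":[[0,0,0],[0,0,0],[0,0,0],[0,0,0],[0,0,0],[0,0,0],[0,0,0]]}';python3 to.py .6625 .003 .09 88;  python3 - <<'E'
from h import *
f=grab("wrist");cv2.imwrite("pics/w20.png",f["img"])
E
```

```text
time: 33.77
tcp_pos: [0.4328, 0.0114, 0.0913]
orientation: [-3.135, 0.0, 1.418]
force: [0.2, -0.4, -1.0]
width: 0.39
t 33.77 tcp [432.8  11.4  91.3] rpy [-179.6    0.    81.3] j6 0.17 w 0.390 F [ 0.2 -0.4 -1. ]
slide units [ 1.3310e-01  1.1413e+00 -9.0000e-04] rows>=5.5 rot units [-0.0041 -0.0002 -0.0749] rows>=0.9
```

View pics/w20.png

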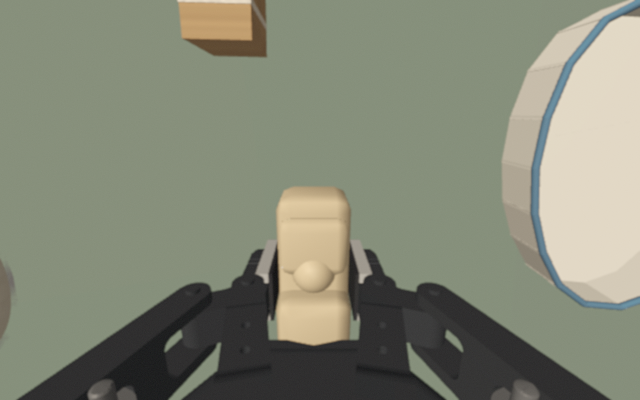

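Heel bone lifted level. Over to the dish.

```bash
python3 -m inch '{"slide":[[0.01,0.08,-0.02],[0.02,0.18,-0.01],[0.02,0.18,0],[0.02,0.18,0],[0.02,0.18,0],[0.02,0.18,0],[0.01,0.1,0],[0,0,0],[0,0,0]],"rotation":[[-0.004,0,-0.03],[0,0,-0.03],[0,0,-0.015],[0,0,0],[0,0,0],[0,0,0],[0,0,0],[0,0,0],[0,0,0]]}';python3 to.py .6625 .003 .05 88
```

```text
time: 34.57
tcp_pos: [0.6483, 0.0235, 0.0786]
orientation: [-3.119, 0.001, 1.542]
force: [-1.5, -0.2, -2.3]
width: 0.385
t 34.57 tcp [648.3  23.5  78.6] rpy [-1.787e+02  1.000e-01  8.830e+01] j6 0.06 w 0.385 F [-1.5 -0.2 -2.3]
slide units [-0.1004  0.0775  0.1413] rows>=0.9 rot units [-0.0147  0.0008  0.0038] rows>=0.2
```

```bash
python3 -m inch '{"slide":[[-0.1,0.06,0],[0,0,0],[0,0,0.06],[0,0,0.06],[0,0,0],[0,0,0]],"rotation":[[-0.014,0.001,0.004],[0,0,0],[0,0,0],[0,0,0],[0,0,0],[0,0,0]]}';python3 to.py .6625 .003 -.0103 88;  python3 - <<'E'
from h import *
f=grab("scene");a=cv2.resize(f["img"][180:310,220:380],None,fx=2.5,fy=3)
f=grab("wrist");cv2.imwrite("pics/w21.png",np.hstack([a,cv2.resize(f["img"],(400,390))]))
E
```

```text
time: 35.07
tcp_pos: [0.6508, 0.0032, 0.0448]
orientation: [-3.127, 0.0, 1.536]
force: [0.1, 0.8, -1.0]
width: 0.391
t 35.07 tcp [650.8   3.2  44.8] rpy [-179.2    0.    88. ] j6 0.04 w 0.391 F [ 0.1  0.8 -1. ]
slide units [0.0009 0.0623 0.2747] rows>=1.4 rot units [-0.009  0.     0.   ] rows>=0.1
```

View pics/w21.png

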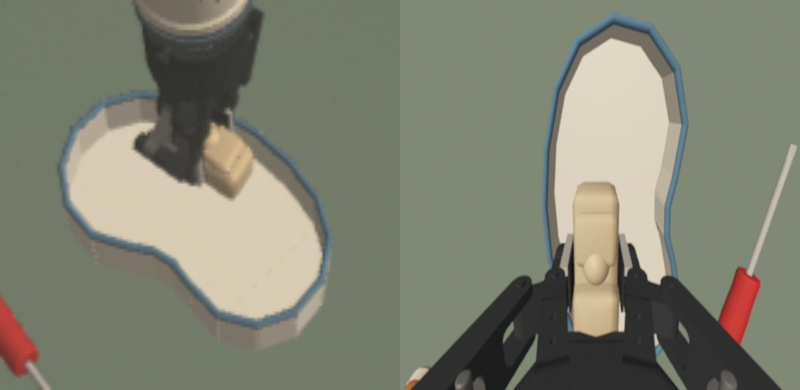

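Heel bone is over the dish but about 12 mm toward the near wall. Centre it, then lower.

```bash
python3 -m inch '{"slide":[[0,0.06,0],[0,0,0],[0,0,0]],"rotation":[[-0.009,0,0],[0,0,0],[0,0,0]]}';python3 to.py .6625 .003 -.0103 88; python3 -m inch '{"slide":[[0,0,0.05],[0,0,0.08],[0,0,0.06],[0,0,0.03],[0,0,0],[0,0,0]],"rotation":[[0,0,0],[0,0,0],[0,0,0],[0,0,0],[0,0,0],[0,0,0]]}';python3 to.py .6625 .003 -.0103 88
```

```text
time: 35.42
tcp_pos: [0.665, 0.0034, 0.0462]
orientation: [3.138, -0.0, 1.537]
force: [-0.1, 0.0, -0.9]
width: 0.389
t 35.42 tcp [665.    3.4  46.2] rpy [179.8  -0.   88.1] j6 0.04 w 0.389 F [-0.1  0.  -0.9]
slide units [-0.0026 -0.0132  0.2823] rows>=1.4 rot units [ 0.0022 -0.0001  0.0006] rows>=0.0
time: 35.92
tcp_pos: [0.6667, 0.0037, -0.0002]
orientation: [3.135, -0.0, 1.537]
force: [0.9, 0.4, -0.6]
width: 0.392
t 35.92 tcp [ 6.667e+02  3.700e+00 -2.000e-01] rpy [179.6  -0.   88.1] j6 0.04 w 0.392 F [ 0.9  0.4 -0.6]
slide units [-0.0041 -0.0211  0.0504] rows>=0.3 rot units [ 0.0041 -0.0002  0.0007] rows>=0.1
```

```bash
python3 -m inch '{"slide":[[0,-0.01,0.03],[0,0,0.01],[0,0,0]],"rotation":[[0.004,0,0],[0,0,0],[0,0,0]]}';python3 to.py .6625 .003 -.0103 88; python3 -m inch '{"slide":[[0,0,0.014],[0,0,0],[0,0,0]],"rotation":[[0.001,0,0],[0,0,0],[0,0,0]]}';python3 to.py .6625 .003 -.0103 88
```

```text
time: 36.17
tcp_pos: [0.6649, 0.0037, -0.0083]
orientation: [3.141, -0.0, 1.537]
force: [-0.2, 0.6, 0.1]
width: 0.39
t 36.17 tcp [664.9   3.7  -8.3] rpy [180.   -0.   88.1] j6 0.04 w 0.390 F [-0.2  0.6  0.1]
slide units [-0.0041 -0.012   0.0102] rows>=0.1 rot units [ 0.0001 -0.0002  0.0007] rows>=0.0
time: 36.42
tcp_pos: [0.666, 0.0037, -0.0095]
orientation: [3.141, -0.0, 1.537]
force: [0.1, 0.2, -1.5]
width: 0.389
t 36.42 tcp [666.    3.7  -9.5] rpy [180.   -0.   88.1] j6 0.04 w 0.389 F [ 0.1  0.2 -1.5]
slide units [-0.0042 -0.0174  0.0038] rows>=0.1 rot units [ 0.0003 -0.0002  0.0007] rows>=0.0
```

```bash
python3 -m inch '{"slide":[[0,0,0.01],[0,0,0.004],[0,0,0]],"rotation":[[0,0,0],[0,0,0],[0,0,0]]}';python3 to.py .6625 .003 -.0103 88; python3 -m inch '{"slide":[[0,0,0],[0,0,0],[0,0,0],[0,0,0]],"rotation":[[0,0,0],[0,0,0],[0,0,0],[0,0,0]]}' 0.1 30; python3 to.py .6625 .003 -.0103 88; python3 -m inch '{"slide":[[0,0,-0.04],[0,0,-0.1],[0,0,-0.18],[0,0,-0.2],[0,0,-0.2],[0,0,-0.2],[0,0,0],[0,0,0]],"rotation":[[0,0,0],[0,0,0],[0,0,0],[0,0,0],[0,0,0],[0,0,0],[0,0,0],[0,0,0]]}';  python3 - <<'E'
from h import *
f=grab("wrist");np.savez("w22.npz",**f);cv2.imwrite("pics/w22.png",f["img"])
P=cloud(f);q=P.reshape(-1,3);q=q[(q[:,2]>.03)&(q[:,2]<.055)&(np.hypot(q[:,0]-.664,q[:,1]-.003)<.045)]
print(len(q),cv2.minAreaRect((q[:,:2]*1000).astype(np.float32)),np.percentile(q[:,2],[50,95,99]))
E
```

```text
time: 36.67
tcp_pos: [0.6665, 0.0037, -0.01]
orientation: [3.14, -0.0, 1.537]
force: [0.3, 0.2, -1.8]
width: 0.389
t 36.67 tcp [666.5   3.7 -10. ] rpy [179.9  -0.   88.1] j6 0.04 w 0.389 F [ 0.3  0.2 -1.8]
slide units [-0.0043 -0.0199  0.0017] rows>=0.1 rot units [ 0.0008 -0.0003  0.0007] rows>=0.0
time: 37.0
tcp_pos: [0.6672, 0.0037, -0.0098]
orientation: [3.139, -0.0, 1.537]
force: [0.9, -1.3, 0.3]
width: 0.551
t 37.00 tcp [667.2   3.7  -9.8] rpy [179.8  -0.   88.1] j6 0.04 w 0.551 F [ 0.9 -1.3  0.3]
slide units [-0.0042 -0.0236  0.0024] rows>=0.1 rot units [ 0.0018 -0.0003  0.0007] rows>=0.0
time: 37.67
tcp_pos: [0.6651, 0.0036, 0.1835]
orientation: [-3.14, -0.0, 1.537]
force: [-0.3, -0.1, -0.7]
width: 0.553
1956 ((666.2792358398438, 3.7758026123046875), (71.96461486816406, 33.30054473876953), 88.31017303466797) [0.04153107 0.04674881 0.04731988]
```

View pics/w22.png

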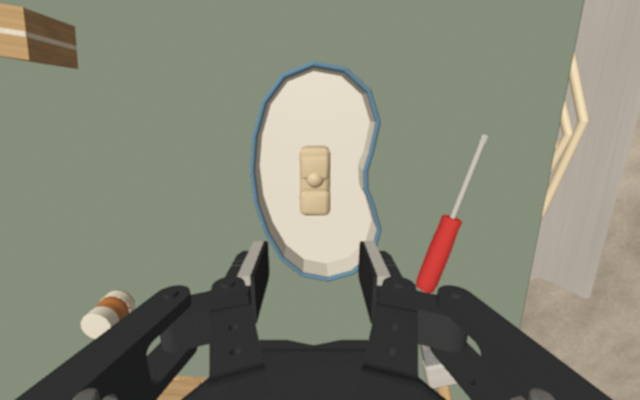

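The heel bone stands in the dish (front top 41.5 mm, hump 46.7 mm, so it's on the 4 mm floor). Final scene check follows.

```bash
python3 - <<'E'
from h import *
f=grab("scene");np.savez("sF.npz",**f);cv2.imwrite("pics/sF.png",f["img"])
P=cloud(f);P0=cloud(dict(np.load("scene0.npz")))
for n,b in(("jar",(292,118,316,147)),("carton",(405,168,438,204))):
    for Q in(P0,P):
        q=Q[b[1]:b[3],b[0]:b[2]].reshape(-1,3);q=q[(q[:,2]>.03)&(q[:,2]<.07)];print(n,np.mean(q,0).round(4))
q=P.reshape(-1,3);A=np.array([[.994,-.110],[.110,.994]])
l=(q[:,:2]-[.426,.353])@A;m=(abs(l[:,0])<.07)&(abs(l[:,1])<.088)&(q[:,2]>.010)
for nm,mm in(("rib",m&(l[:,0]>.008)),("breast",m&(l[:,0]<.004))):
    print(nm,mm.sum(),np.percentile(l[mm],[1,99],axis=0).round(3).tolist(),"z",np.percentile(q[mm,2],[5,50,95,99]).round(4))
h=q[np.hypot(q[:,0]-.427,q[:,1]+.356)<.016];print("holder top",np.percentile(h[:,2],[90,99]))
E
```

```text
jar [ 0.402  -0.1608  0.0465]
jar [nan nan nan]
carton [0.4039 0.1546 0.0523]
carton [0.4038 0.1546 0.0521]
rib 499 [[0.022, -0.074], [0.049, 0.066]] z [0.0107 0.0131 0.0161 0.0168]
breast 985 [[-0.045, -0.065], [0.001, 0.061]] z [0.0112 0.0147 0.0176 0.0186]
holder top [0.06114268 0.06226578]
  return _methods._mean(a, axis=axis, dtype=dtype,
  ret = um.true_divide(
```

View pics/sF.png

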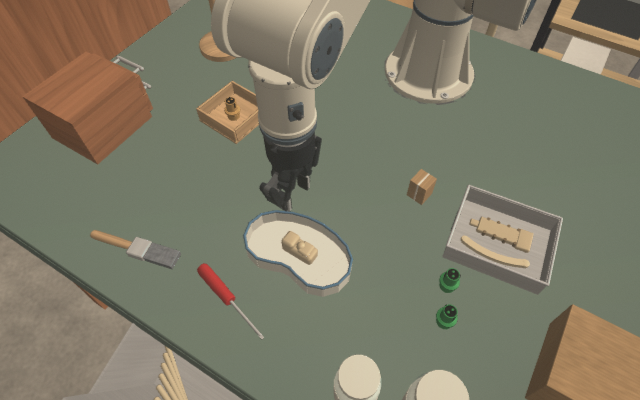

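In the scene view everything is in its container: heel bone (299,247), holder (232,107), breastbone and rib (503,235), carton unmoved. The arm hides the jar here, so I'll check it in the side view.

```bash
python3 - <<'E'
from h import *
P0=cloud(dict(np.load("side0.npz")));f=grab("side");P=cloud(f)
for Q in(P0,P):
    q=Q[160:188,390:414].reshape(-1,3);q=q[(q[:,2]>.03)&(q[:,2]<.07)];print("jar",len(q),np.mean(q,0).round(4))
print(r.get_obs()["time"]);r.job_done()
E
```

```text
jar 167 [ 0.3944 -0.157   0.0467]
jar 165 [ 0.3946 -0.1573  0.0466]
37.8167
the job is handed in; nothing more can be done
```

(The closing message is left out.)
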